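# Bring the slide rack out over the drip tub and hold the board

### The job

Take the lid off the small steel drip tub: take it by the black tab near its edge, tip that edge up while the opposite edge still rests on the rim, lift it off, and set it down flat on the cork mat before letting go. Then slide the drain board, with the slide rack riding on it, outward along the top of the slide warmer and over the tub until the end of the board is level with the pointer on the tub. The board would tip now, so finish while still holding it there, level, resting on the warmer's edge and clear of the tub; do not lift the board off the warmer, spill the rack or shift the other things on the bench.

Things in the scene. Friction and masses are not known exactly. Their poses are not given: they have to be found in the camera images.
- warmer_edge (a point): Slide warmer: fixed grey box, aluminium top, 140 mm (x) x 270 mm (y), top 85 mm above the bench. This point is the middle of the top edge of its +y end. Axes are the warmer's: +y points outward, the way the board slides, towards the tub; z up. The warmer is turned up to 0.1 rad; the tub stands in line with it.
- warmer: The slide warmer itself; origin at the centre of its underside, 135 mm in -y and 85 mm below the edge point.
- board_grip (a point): Centre of the board's grip block: 36 mm (x) x 16 mm (y), standing 34 mm high on the board's top, on the centre line near its inner (-y) end; 17 mm above the board's top face, 275 mm from the outer end, 25 mm from the inner. Axes are the board's.
- board_end (a point): Middle of the board's outer (+y) end face, half-way through its thickness (275 mm in +y and 21 mm below the grip point). Axes are the board's. At the start it is between 10 mm short of the warmer's edge and 20 mm past it.
- board: Drain board: loose white plastic plate, 100 mm wide (x), 300 mm long (y), 8 mm thick, about 0.3 kg, lying on the warmer; origin at the centre of its underside. The bench surface is at height 0, the board's underside at 85 mm.
- rack: Loose steel slide rack with glass slides, 86 mm (x) x 60 mm (y) x 30 mm high, about 0.15 kg, standing on the board 8 to 14 mm from its outer end; origin at the centre of its underside. It rides along by friction. With it the board tips once it sticks out more than about 120 mm.
- tub: Fixed open steel drip tub, 120 x 120 mm outside, 65 mm high, walls 3 mm, beyond the warmer's +y end and square with it; origin at the centre of its underside. The board passes 20 mm above its rim. A dark post 96 mm high with the pointer is fixed outside its far (+x) wall.
- pointer_tip (a point): Tip of the pointer: a dark upright blade, 3 mm thick in y, 12 mm high, at board height, pointing in -x at the board's path from about 18 mm beside it; 68 mm in x and 35 mm in y from the tub's centre. Its y is where the board's outer end must come (150 to 200 mm past the warmer's edge). Axes as the tub's and the warmer's.
- lid_grip (a point): Centre of the lid's black tab, 24 mm (x) x 12 mm (y), standing 28 mm high on the lid's plate: 14 mm above the plate's top, 18 mm above its underside, 24 mm above its skirt's foot, 83 mm above the bench at the start; 50 mm in -x of the lid's centre. The opposite rim of the tub is 110 mm from it in +x. Axes are the lid's.
- lid_center (a point): Centre of the lid's plate, half-way through its thickness (50 mm in +x and 16 mm below the tab point). Axes are the lid's.
- lid: Lid: loose steel plate 126 x 126 x 4 mm, 0.13 kg, lying on the tub's rim, with a 6 mm deep locating skirt inside the rim (play about 5 mm); origin at the centre of the plate's underside; +x points from the tab to the opposite edge.
- mat_top (a point): Centre of the top of the thin fixed cork mat on the bench, 190 x 190 x 3 mm, where the lid is set down (lid centre within 60 mm of this point).
- mat: The same cork mat; origin at the centre of its underside.
- stain_jar: Bystander: brown glass jar, 56 mm across, 85 mm high; origin under its centre.
- wash_bottle: Bystander: white bottle, 60 mm across, 150 mm high; origin under its centre.
- slide_box: Bystander: cardboard box 85 x 100 x 35 mm; origin under its centre.
- forceps: Bystander: steel forceps 126 mm long lying along its x axis; origin under the middle.
- brush: Bystander: small brush 160 mm long lying along its x axis.
- beaker: Bystander: glass beaker 70 mm across, 90 mm high; origin under its centre.
- timer: Bystander: white timer 50 x 70 x 22 mm; origin under its centre.
Mind the look-alikes: they are no part of the job. Leave any turquoise look-alike of the lid alone.

How it is judged:
By the outcome, as a careful person would: the job done as asked, in the order asked, and still so for the second after the job is handed in, while the arm keeps its last pose, push and grip.
It also fails if it takes over 61 s, if anything falls off the work surface, if the arm or the gripper's body presses on something with over 40 N, if the wrist force passes 120 N, or if a joint passes its speed limit or range.

### The arm

A 6-joint arm with a two-finger parallel gripper is mounted at the origin on the work surface. World frame = base frame: x ahead of the robot, y to its left, z up, the work surface at z = 0. Lengths are in m, angles in rad, forces in N, time in s.
With the tool pointing down it reaches from about 0.425 to 0.925 m from the base axis. Payload 12.5 kg.
Tool frame: the origin (TCP) lies between the finger pads; the fingertips stand 25 mm ahead of it and the grasp point (between the pads) lies 6 mm ahead of it (tip_extent is the distance from the TCP to the fingertips, in m); z points along the fingers, x is the direction in which the jaws open and shut, and the axes are right-handed (so a half turn about z gives the same grasp; the last joint's range is limited). The gripper opens to 85 mm and grips with 20 to 120 N. Pads are 22 mm wide; open, the fingers measure 114 mm over their backs; the gripper's body (76 mm by 85 mm) begins 54 mm behind the grasp point. The pads swing forward as they close: fully open they stand 13 mm farther back than shut.
Start: joints at [-1.298, 0.491, 1.559, -0, 1.092, -0.106], TCP at [0.231, -0.581, 0.256] pointing down, gripper open.
Joint ranges: [-3.1, 3.1], [-0.84, 2.19], [0.05, 2.79], [-1.13, 4.28], [0.06, 2.93], [-2.69, 2.69]. Speed limits (rad/s): [2.22, 2.22, 2.79, 3.14, 3.14, 3.14].

### API

Orientations are given as a unit quaternion [x, y, z, w].
In Python, from cell import * gives the robot as it stands.
- The arm moves only by the shell command python3 -m creep 'ROWS' [OPENING] [FORCE]. ROWS is JSON, one flat list of numbers, 4 for each row, row after row: the shift along the tool's x, y, z in mm, then the turn about the tool's z in degrees. In form: [x, y, z, spin, x, y, z, spin, ...]. A call has 1 to 12 rows; each row shifts and turns the pose as measured when the row begins, along the tool's axes as they then stand; what a row does not reach is not made up. A row lasts 1/10 s, in which the tool goes at most 50 mm and 8.59 degrees, less where a joint would pass 70% of its speed; a pose out of reach is approached as far as the arm can. A call is refused whole if a number of a shift passes 50 or a number of a turn 8.59, either way. A call with a gripper value outside its range is refused whole. OPENING is the opening, from -1 (shut) to 1 (fully open), set as the call begins (- or left out, the last holds). The fingers move at their own pace and stop on an object; FORCE is the grip in N (left out, the last holds). Time passes only in rows, so rows that do not move let the fingers close. It gives the time, the measured TCP pose, the force and the opening at its end, in the units of the state.
- get_obs(): the state, without advancing time (a new reading comes with each control period).
- camera(name): name is "scene" or "side" or "wrist"; returns a dict with "img" (420x560x3 uint8, blue, green, red), "fx", "fy", "cx", "cy" (pixels), "k1" (the pictures are not rectified: a ray, as slopes to the right and down, at radius r is drawn at 1 + k1 r^2 times it, then the intrinsics apply), "eye" and "attitude" of the camera in the world; the wrist camera has in their place "T_tool_cam" (4x4, takes a point from camera to tool coordinates, whose origin is the TCP and whose axes are the tool frame's). Camera axes: x right, y up, looking along -z (the intrinsics and any distortion apply to the point x, -y, -z); pixel columns grow to the right and rows downward; lengths in m; the calibration is good to about 2 mm. A picture is of the moment at which its call begins: read the wrist's pose just before it. There is no depth.
- close_job(): hands the job in, once; it reports no verdict.
Trained networks look in a picture, given as the dict that the camera call returned (one of the last four; its "shot" number tells which), for a name from the list of things; names that differ only in an ending like _2 or _b are one class to them, and where a whole thing is asked for, a point or a joint stands for the part that bears it (a point fixed in the world has none). Each returns a list of dicts, best first, with "score" (0 to 1); they miss things now and then, are a little off and sometimes report something else, mostly with a low value. They report only what shows in the picture. A call takes as long as a camera call. They do not tell look-alikes from the thing itself.
- find_in(target, picture): "xy" ([column, row] in pixels, amid what is visible of it).
- landmark_of(target, picture): "xy" ([column, row] in pixels: a listed point, or the origin of a listed thing).
The state is a dict: "time_s": time; "q": joint angles; "joint_vel": joint speeds; "joint_torque": joint torques, N m; "position": TCP position; "tool_rot": TCP orientation; "wrist_force": force on the tool from outside, world axes, zero at the start; "ft_torque": the same for the moment, N m; "finger_gap": opening from 0.0 (shut) to 1.0 (fully open).
Only numpy, scipy, OpenCV 4.12 (cv2) and the standard library are available. Lean on these libraries where they do the work, as an engineer would, in place of code of your own. Each camera call takes 0.05 s, during which the arm holds its last target.

## Working session

There is one attempt and no reset: what is moved stays moved. The work goes in short steps, Python scripts to look and compute and a shell command to move; the robot and the scene stay as the last step left them, time stands still between calls to the robot, and variables do not carry over. Pictures are saved under pics/ and viewed, and the job is handed in when it is done.

```bash
ls; mkdir -p pics; python3 - <<'E'
from cell import *
import cv2
print(get_obs())
for n in ["scene","side","wrist"]:
    c=camera(n); cv2.imwrite(f"pics/{n}0.png",c["img"])
    print(n,{k:v for k,v in c.items() if k!="img"})
E
```

```text
pics
{'time_s': 0.0, 'q': array([-1.29761925e+00,  4.91574331e-01,  1.55946671e+00, -1.22451702e-05,
        1.09169591e+00, -1.05604545e-01]), 'joint_vel': array([-7.43209253e-04, -6.23811254e-05, -3.81969448e-04,  9.57723738e-04,
       -2.58652740e-04, -1.24432111e-03]), 'joint_torque': array([ 2.00069808e-03, -6.18442369e+01, -2.61591464e+01, -3.22008395e-05,
        4.09979009e-03, -1.00762722e-05]), 'position': array([ 0.23107871, -0.58049334,  0.2557126 ]), 'tool_rot': array([ 8.27584900e-01, -5.61340276e-01, -4.40516000e-04, -3.65145686e-04]), 'wrist_force': array([ 0.1745129 , -0.99848117, -0.44950312]), 'ft_torque': array([0.04137729, 0.0055307 , 0.01075093]), 'finger_gap': 0.9977213468874053}
scene {'fx': 504.23452427223805, 'fy': 504.23452427223805, 'cx': 286.69762189412927, 'cy': 207.2151686051486, 'k1': -0.0783940024336003, 'eye': array([1.56857196, 0.63314636, 0.85096389]), 'attitude': array([0.24833994, 0.40632135, 0.74391102, 0.46885672]), 'shot': 1}
side {'fx': 402.5207382044489, 'fy': 402.5207382044489, 'cx': 278.9253601192068, 'cy': 206.49521161472936, 'k1': -0.01145167248841964, 'eye': array([-0.04666202,  0.87037362,  0.86136587]), 'attitude': array([-0.14331634,  0.41233762,  0.85172122, -0.2898432 ]), 'shot': 2}
wrist {'fx': 292.8493347804184, 'fy': 292.8493347804184, 'cx': 280.94449449349224, 'cy': 210.31157622126722, 'k1': -0.04806532929163911, 'T_tool_cam': array([[ 9.99999891e-01,  3.55602377e-04, -3.03006247e-04,
         1.09577527e-03],
       [ 2.62713836e-04, -9.64331627e-01, -2.64696891e-01,
        -6.56847116e-02],
       [-3.86325350e-04,  2.64696782e-01, -9.64331615e-01,
        -1.17254230e-01],
       [ 0.00000000e+00,  0.00000000e+00,  0.00000000e+00,
         1.00000000e+00]]), 'shot': 3}
```

View pics/scene0.png

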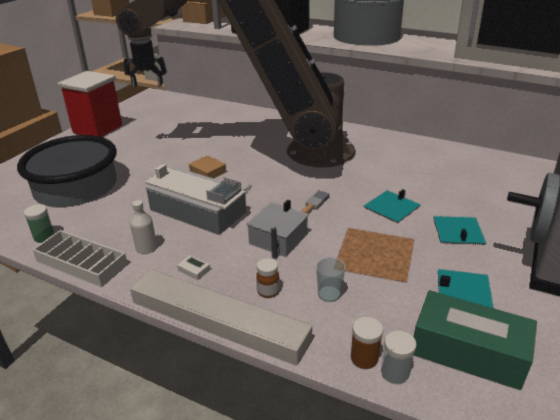

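View pics/side0.png

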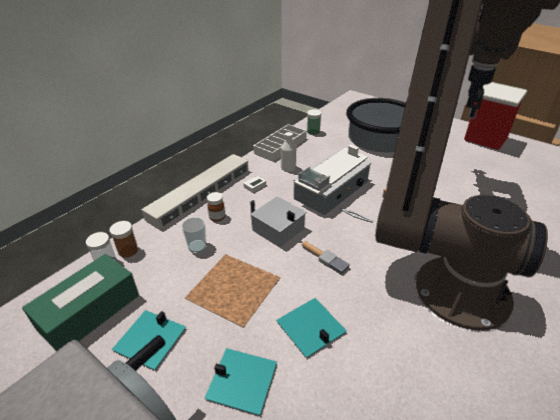

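View pics/wrist0.png

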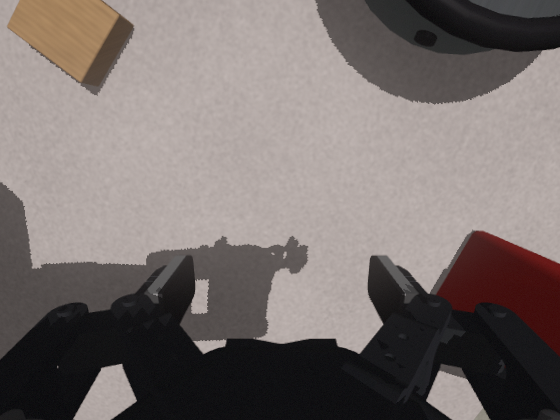

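```bash
cat > h.py <<'E'
from cell import *
import numpy as np, cv2
from scipy.spatial.transform import Rotation as R
from scipy.optimize import least_squares
def pose(c,obs=None):
    if "eye" in c: return np.array(c["eye"]),R.from_quat(c["attitude"]).as_matrix()
    T=np.eye(4);T[:3,:3]=R.from_quat(obs["tool_rot"]).as_matrix();T[:3,3]=obs["position"]
    T=T@c["T_tool_cam"];return T[:3,3],T[:3,:3]
def proj(c,P,obs=None):
    e,A=pose(c,obs);p=(np.atleast_2d(P)-e)@A
    s=np.c_[p[:,0]/-p[:,2],-p[:,1]/-p[:,2]];r2=(s**2).sum(1,keepdims=True)
    s=s*(1+c["k1"]*r2);return s*[c["fx"],c["fy"]]+[c["cx"],c["cy"]]
def ray(c,uv,obs=None):
    e,A=pose(c,obs)
    K=np.array([[c["fx"],0,c["cx"]],[0,c["fy"],c["cy"]],[0,0,1]])
    s=cv2.undistortPoints(np.array([[uv]],float),K,np.array([c["k1"],0,0,0.]))[0,0]
    return e,A@np.array([s[0],-s[1],-1])
def atz(c,uv,z,obs=None):
    e,d=ray(c,uv,obs);return e+d*(z-e[2])/d[2]
E
python3 - <<'E'
from h import *
cs={n:camera(n) for n in ["scene","side"]}
Z=dict(warmer_edge=.085,board_grip=.110,board_end=.089,pointer_tip=.090,lid_grip=.083,lid_center=.067,mat_top=.003,tub=0,rack=.093,warmer=0,board=.085,stain_jar=0,wash_bottle=0,forceps=0,brush=0,beaker=0,timer=0,slide_box=0)
for t,z in Z.items():
    for n,c in cs.items():
        L=landmark_of(t,c)[:4]
        print(t,n,[(round(l["score"],2),np.round(l["xy"]).astype(int).tolist(),np.round(atz(c,l["xy"],z)[:2],3).tolist()) for l in L])
print(get_obs()["time_s"])
E
```

```text
warmer_edge scene [(0.65, [230, 199], [0.546, -0.053])]
warmer_edge side [(0.61, [307, 187], [0.551, -0.046])]
board_grip scene [(0.78, [162, 172], [0.534, -0.303])]
board_grip side [(0.92, [351, 150], [0.534, -0.305])]
board_end scene [(0.89, [232, 201], [0.558, -0.041]), (0.24, [226, 194], [0.535, -0.074])]
board_end side [(0.8, [308, 188], [0.539, -0.037])]
pointer_tip scene [(0.73, [275, 228], [0.624, 0.13]), (0.58, [222, 196], [0.548, -0.079])]
pointer_tip side [(0.84, [256, 204], [0.622, 0.13])]
lid_grip scene [(0.9, [446, 282], [0.641, 0.575]), (0.87, [464, 235], [0.438, 0.583]), (0.7, [398, 195], [0.319, 0.375]), (0.68, [160, 171], [0.495, -0.346])]
lid_grip side [(0.85, [161, 319], [0.522, 0.59]), (0.83, [222, 366], [0.327, 0.589]), (0.75, [293, 217], [0.496, 0.106]), (0.73, [322, 335], [0.201, 0.399])]
lid_center scene [(0.81, [392, 204], [0.349, 0.367]), (0.77, [455, 231], [0.406, 0.556]), (0.69, [466, 289], [0.627, 0.621]), (0.62, [281, 218], [0.549, 0.111])]
lid_center side [(0.92, [148, 335], [0.521, 0.63]), (0.91, [239, 379], [0.286, 0.581]), (0.66, [315, 328], [0.231,
[... 805 characters left out ...]
ottle side [(0.66, [290, 166], [0.753, -0.224]), (0.58, [323, 258], [0.37, 0.124]), (0.48, [291, 218], [0.555, 0.033])]
forceps scene [(0.62, [284, 201], [0.373, 0.032]), (0.35, [243, 197], [0.403, -0.099])]
forceps side [(0.47, [354, 212], [0.407, -0.124])]
brush scene [(0.75, [309, 209], [0.38, 0.121]), (0.51, [198, 207], [0.513, -0.198])]
brush side [(0.62, [324, 258], [0.368, 0.124])]
beaker scene [(0.84, [327, 291], [0.696, 0.309])]
beaker side [(0.93, [196, 249], [0.699, 0.327])]
timer scene [(0.94, [196, 269], [0.767, -0.03]), (0.55, [287, 204], [0.382, 0.047])]
timer side [(0.51, [255, 186], [0.77, -0.032])]
slide_box scene [(0.88, [208, 172], [0.315, -0.293])]
slide_box side []
2.05
```

```bash
python3 -m creep '[0,-45,0,8.3, 0,-45,0,8.3, 0,-45,0,8.3, -45,-20,0,0, -50,0,0,0, -50,0,0,0, -50,0,0,0, -50,0,0,0, -50,0,0,0, -50,0,0,0, -50,0,0,0, -50,0,0,0]'
```

```text
time_s: 3.25
position: [0.4171, -0.1086, 0.2542]
tool_rot: [-0.679, 0.734, -0.002, 0.0]
wrist_force: [1.1, -0.3, -0.0]
finger_gap: 0.999
```

```bash
python3 -m creep '[-50,-15,0,0, -50,-15,0,0, -50,-15,0,0, -30,-10,0,0,0,0,0,0]'; python3 - <<'E'
from h import *
o=get_obs();c=camera("wrist");cv2.imwrite("pics/w1.png",c["img"])
for t,z in dict(lid_grip=.083,lid_center=.067,pointer_tip=.09,tub=0,mat_top=.003,warmer_edge=.085,board_end=.089).items():
    print(t,[(round(l["score"],2),np.round(l["xy"]).astype(int).tolist(),np.round(atz(c,l["xy"],z,o)[:2],4).tolist()) for l in landmark_of(t,c)[:3]])
print(o["position"])
E
```

```text
time_s: 3.75
position: [0.4829, 0.0675, 0.2556]
tool_rot: [-0.681, 0.733, -0.003, 0.002]
wrist_force: [0.3, -0.3, -1.0]
finger_gap: 1.0
lid_grip [(0.89, [235, 178], [0.5076, 0.1095]), (0.72, [102, 374], [0.2745, 0.3072])]
lid_center [(0.63, [242, 129], [0.5542, 0.0997]), (0.56, [534, 279], [0.3574, -0.2323]), (0.54, [385, 122], [0.5509, -0.0454])]
pointer_tip [(0.74, [195, 48], [0.6268, 0.1312]), (0.69, [240, 132], [0.5517, 0.0991]), (0.47, [429, 126], [0.5443, -0.0789])]
tub []
mat_top [(0.61, [49, 185], [0.5063, 0.3703])]
warmer_edge []
board_end [(0.57, [386, 125], [0.5482, -0.0381])]
[0.48288544 0.06751945 0.25559672]
```

View pics/w1.png

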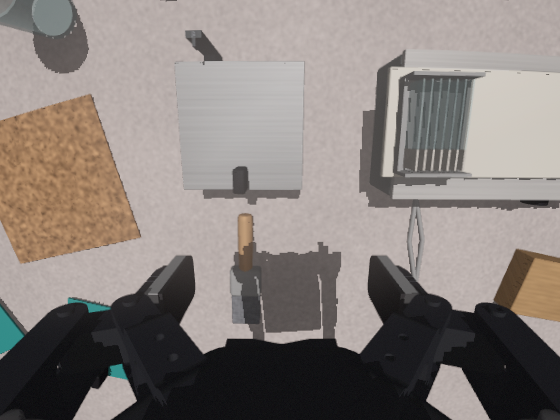

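```bash
python3 - <<'E'
import cv2
i=cv2.imread("pics/w1.png")
cv2.imwrite("pics/w1c.png",cv2.resize(i[20:210,165:325],None,fx=3.1,fy=3.1,interpolation=cv2.INTER_CUBIC))
cv2.imwrite("pics/w1d.png",cv2.resize(i[40:220,350:560],None,fx=3.3,fy=3.3,interpolation=cv2.INTER_CUBIC))
E
```

```text
(no output)
```

View pics/w1c.png

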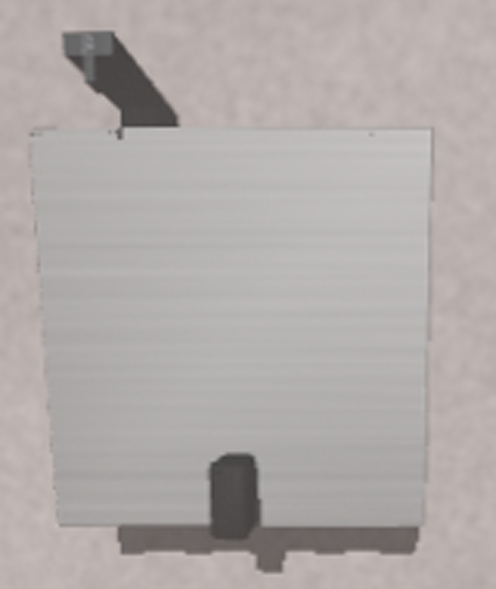

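View pics/w1d.png

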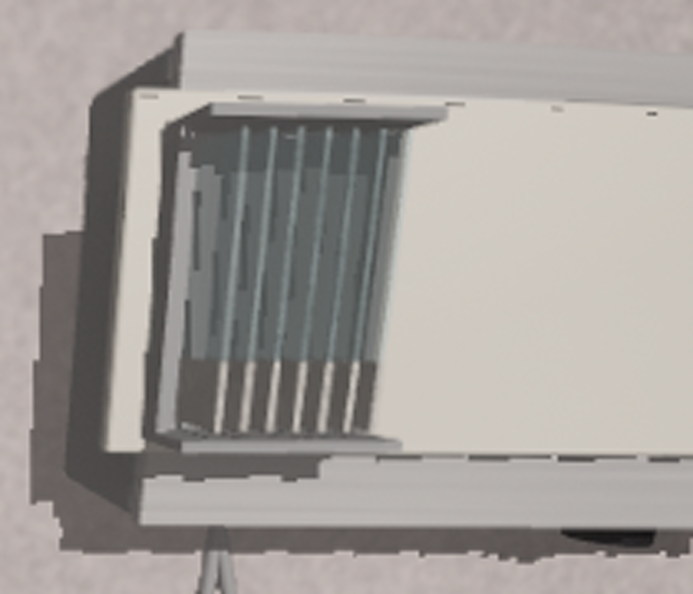

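```bash
python3 - <<'E'
from h import *
o=get_obs();c=camera("wrist")
def f(pts,z,lab):
    P=np.array([atz(c,p,z,o)[:2] for p in pts]);print(lab,np.round(P,4).tolist(),np.round(P.mean(0),4));return P
L=f([(174.7,61.9),(304.7,61.3),(301.8,189.4),(183.7,189.4)],.069,"lid")
print("lid yaw",np.degrees([np.arctan2(*(L[i]-L[j])[::-1]) for i,j in((0,3),(1,2))]),np.degrees([np.arctan2(*(L[i]-L[j])[::-1])-np.pi/2 for i,j in((0,1),(3,2))]), [np.linalg.norm(L[i]-L[j]) for i,j in((0,3),(1,2),(0,1),(3,2))])
W=f([(405.5,50),(392.4,199.1)],.085,"warmer"); d=W[0]-W[1];print(np.degrees(np.arctan2(d[1],d[0])),np.linalg.norm(d))
B=f([(390.9,67.3),(382.1,176.4)],.093,"bend"); d=B[0]-B[1];print(np.degrees(np.arctan2(d[1],d[0])),np.linalg.norm(d))
f([(240.5,181)],.083,"tabmid"); f([(240.5,168.5)],.097,"tabtop far")
f([(194,36)],.096,"post")
x=R.from_quat(o["tool_rot"]).as_matrix();print(x.round(3))
E
```

```text
lid [[0.6214, 0.1531], [0.6113, 0.0284], [0.4868, 0.039], [0.4969, 0.1638]] [0.5541 0.0961]
lid yaw [-4.91554462 -4.86621742] [-4.64379067 -4.61306289] [np.float64(0.12498687795680465), np.float64(0.12491928550985969), np.float64(0.1250604524630163), np.float64(0.12516833580964695)]
warmer [[0.6114, -0.0623], [0.4728, -0.0514]] [ 0.5421 -0.0569]
-4.47498991039466 0.13905834219624424
bend [[0.5961, -0.0459], [0.4983, -0.0379]] [ 0.5472 -0.0419]
-4.625425184417248 0.09808558684588604
tabmid [[0.503, 0.1005]] [0.503  0.1005]
tabtop far [[0.517, 0.097]] [0.517 0.097]
post [[0.634, 0.1247]] [0.634  0.1247]
[[-0.079 -0.997  0.006]
 [-0.997  0.079 -0.003]
 [ 0.002 -0.006 -1.   ]]
```

```bash
python3 -m creep '[-34,-18,0,0, 0,0,40,0, 0,0,40,0, 0,0,40,0, 0,0,25,0, 0,0,5,0, 0,0,0,0]' 0.0; python3 - <<'E'
from h import *
o=get_obs();print(o);c=camera("wrist");cv2.imwrite("pics/w2.png",c["img"])
c=camera("side");cv2.imwrite("pics/s2.png",cv2.resize(c["img"][150:300,180:380],None,fx=3,fy=3))
E
```

```text
time_s: 4.9
position: [0.5065, 0.0936, 0.1032]
tool_rot: [-0.676, 0.736, -0.005, 0.004]
wrist_force: [-0.0, 0.2, 0.8]
finger_gap: 0.504
{'time_s': 4.9, 'q': array([ 0.0557922 ,  0.55467409,  1.97985009, -0.00547333,  0.59500602,
        1.71590553]), 'joint_vel': array([-0.00532628,  0.00521601, -0.00042204,  0.00042775,  0.00304944,
       -0.00242395]), 'joint_torque': array([ 2.83884373e-02, -5.29584861e+01, -1.44141886e+01, -6.59590689e-03,
       -3.04072984e-01,  2.22237584e-03]), 'position': array([0.50645662, 0.09358106, 0.10318914]), 'tool_rot': array([-0.67648479,  0.73643029, -0.00501403,  0.0036918 ]), 'wrist_force': array([-0.0038286 ,  0.2205556 ,  0.84931063]), 'ft_torque': array([-0.00724683, -0.0117737 , -0.00202749]), 'finger_gap': 0.5040344839729638}
```

View pics/w2.png

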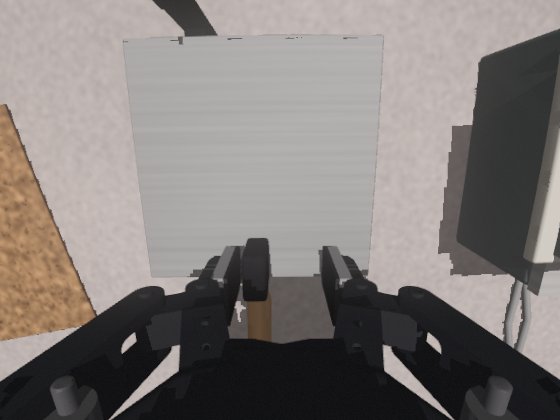

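View pics/s2.png

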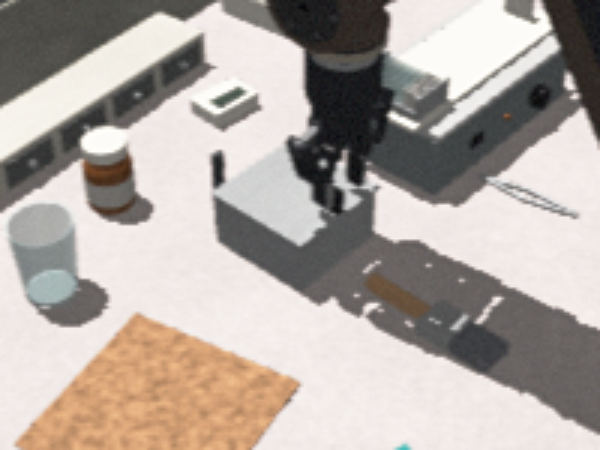

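```bash
python3 -m creep '[-7,2,4,0, 0,0,1,0, 0,0,0,0]' && python3 -m creep '[0,0,0,0,0,0,0,0,0,0,0,0,0,0,0,0,0,0,0,0,0,0,0,0]' -1 20;  python3 - <<'E'
from h import *
o=get_obs();c=camera("wrist");cv2.imwrite("pics/w3.png",c["img"])
print(o["wrist_force"],o["ft_torque"])
E
```

```text
time_s: 5.3
position: [0.5068, 0.1015, 0.1022]
tool_rot: [-0.676, 0.736, -0.007, 0.007]
wrist_force: [-0.5, -0.5, -0.3]
finger_gap: 0.5
time_s: 5.9
position: [0.5076, 0.1022, 0.1034]
tool_rot: [-0.677, 0.736, -0.008, 0.008]
wrist_force: [0.4, 1.4, -0.4]
finger_gap: 0.136
[ 0.42174416  1.40350934 -0.38921486] [ 0.30600134 -0.09443681  0.00536287]
```

View pics/w3.png

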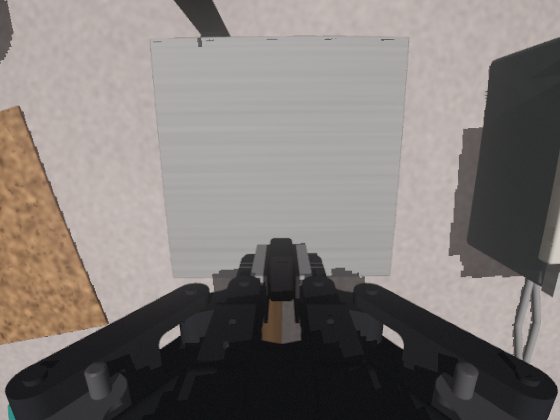

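```bash
python3 -m creep '[0,-1,-6,0, 0,-2,-6,0, 0,-1,-6,0,0,0,0,0]';  python3 - <<'E'
from h import *
o=get_obs();c=camera("wrist");cv2.imwrite("pics/w4.png",c["img"])
print(o["wrist_force"],o["ft_torque"],o["finger_gap"])
c=camera("side");cv2.imwrite("pics/s4.png",cv2.resize(c["img"][170:270,220:340],None,fx=5,fy=5))
c=camera("scene");cv2.imwrite("pics/c4.png",cv2.resize(c["img"][160:270,220:350],None,fx=5,fy=5))
E
```

```text
time_s: 6.35
position: [0.5112, 0.1016, 0.1229]
tool_rot: [-0.677, 0.736, -0.008, 0.008]
wrist_force: [0.3, 0.4, -1.2]
finger_gap: 0.132
[ 0.31993592  0.41586946 -1.16651208] [-0.02999614  0.11792689 -0.0874259 ] 0.1322568406875384
```

View pics/s4.png

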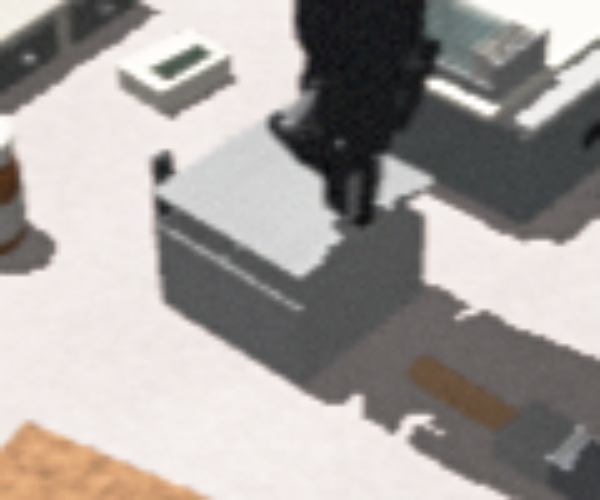

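View pics/c4.png

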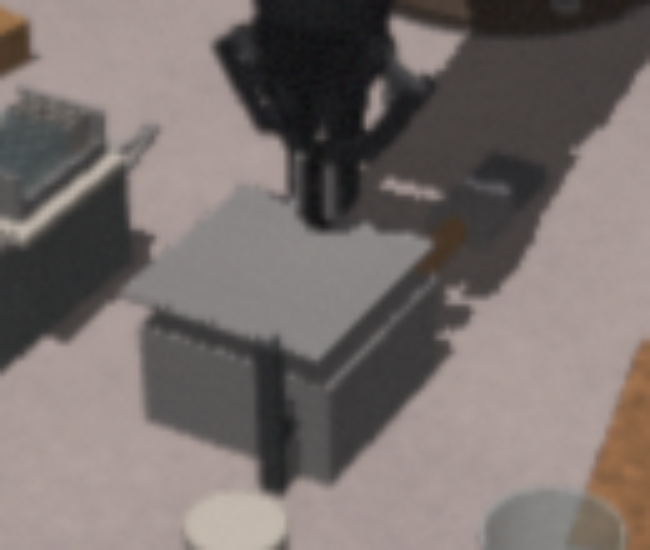

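```bash
python3 -m creep '[0,2,6,0, 0,1,6,0, 0,1,5,0,0,0,2,0,0,0,0,0]';  python3 - <<'E'
from h import *
o=get_obs();c=camera("wrist");cv2.imwrite("pics/w5.png",c["img"])
print(o["wrist_force"],o["ft_torque"],o["finger_gap"])
c=camera("side");cv2.imwrite("pics/s5.png",cv2.resize(c["img"][170:270,220:340],None,fx=5,fy=5))
E
```

```text
time_s: 7.0
position: [0.5079, 0.1021, 0.1051]
tool_rot: [-0.677, 0.736, -0.01, 0.009]
wrist_force: [-1.3, -2.5, 4.7]
finger_gap: 0.136
[-1.2771251  -2.48059388  4.65393653] [-0.85693485  0.30272048 -0.05277594] 0.13608432264704437
```

View pics/s5.png

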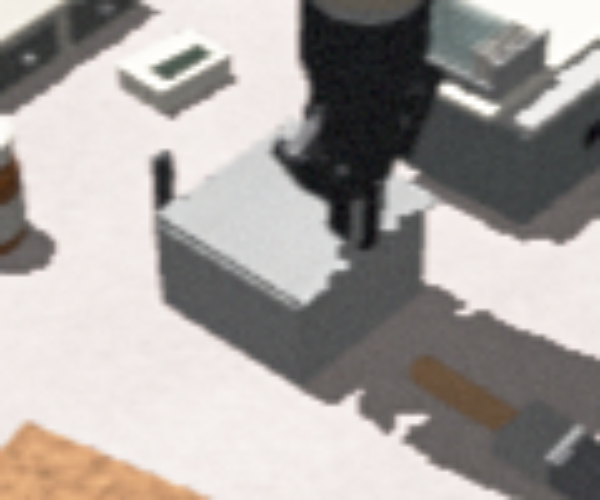

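```bash
python3 -m creep '[0,0,0,0,0,0,0,0,0,0,0,0]' -0.55 20; python3 -m creep '[0,4,-6,0,0,0,0,0]'; python3 -m creep '[0,0,0,0,0,0,0,0,0,0,0,0,0,0,0,0]' -0.735; python3 -m creep '[0,-1,-5,0,0,-1,-5,0,0,0,0,0]' ; python3 - <<'E'
from h import *
o=get_obs();c=camera("wrist");cv2.imwrite("pics/w6.png",c["img"])
print(o["wrist_force"],o["ft_torque"],o["finger_gap"])
c=camera("side");cv2.imwrite("pics/s6.png",cv2.resize(c["img"][170:270,220:340],None,fx=5,fy=5))
E
```

```text
time_s: 7.4
position: [0.5076, 0.1021, 0.1039]
tool_rot: [-0.677, 0.736, -0.009, 0.009]
wrist_force: [0.5, -0.3, -0.4]
finger_gap: 0.223
time_s: 7.6
position: [0.503, 0.1024, 0.1096]
tool_rot: [-0.677, 0.736, -0.009, 0.009]
wrist_force: [-0.2, 0.7, -1.1]
finger_gap: 0.229
time_s: 8.0
position: [0.503, 0.1024, 0.11]
tool_rot: [-0.677, 0.736, -0.009, 0.009]
wrist_force: [-0.0, -0.1, 1.9]
finger_gap: 0.139
time_s: 8.3
position: [0.5047, 0.1022, 0.1205]
tool_rot: [-0.677, 0.736, -0.009, 0.008]
wrist_force: [0.5, 0.2, -0.8]
finger_gap: 0.132
[ 0.53972666  0.21119274 -0.76582041] [0.00462894 0.05202533 0.04204965] 0.13245749782144964
```

View pics/s6.png

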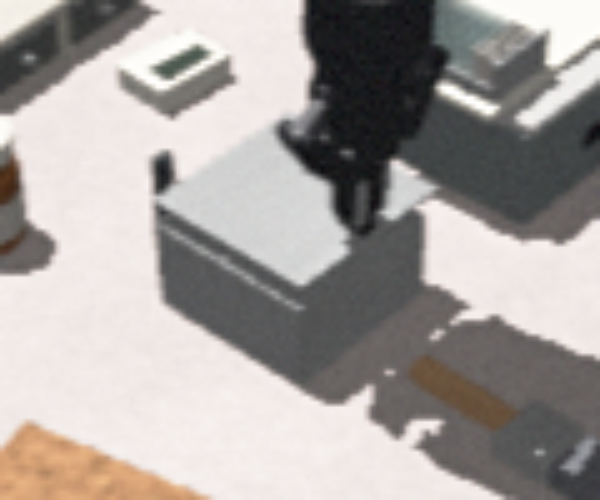

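View pics/w6.png

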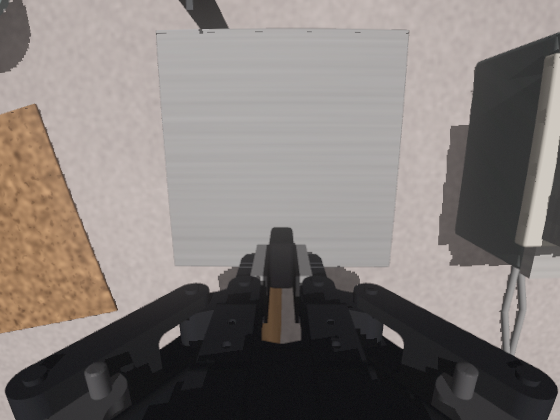

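```bash
python3 -m creep '[0,0,5,0,0,0,0,0]'; python3 -m creep '[0,0,0,0,0,0,0,0,0,0,0,0]' -0.72; python3 - <<'E'
from h import *
o=get_obs();c=camera("wrist");cv2.imwrite("pics/w7.png",c["img"])
print(o["wrist_force"],o["ft_torque"],o["finger_gap"])
c=camera("side");cv2.imwrite("pics/s7.png",cv2.resize(c["img"][170:270,220:340],None,fx=5,fy=5))
E
```

```text
time_s: 8.6
position: [0.5043, 0.1022, 0.1145]
tool_rot: [-0.677, 0.736, -0.009, 0.008]
wrist_force: [-0.7, -0.6, -1.4]
finger_gap: 0.134
time_s: 8.9
position: [0.5044, 0.1023, 0.1141]
tool_rot: [-0.677, 0.736, -0.009, 0.008]
wrist_force: [1.1, 0.5, -1.3]
finger_gap: 0.144
[ 1.06628097  0.45027714 -1.34184069] [0.00862889 0.00787386 0.04849683] 0.14389222778324906
```

View pics/s7.png

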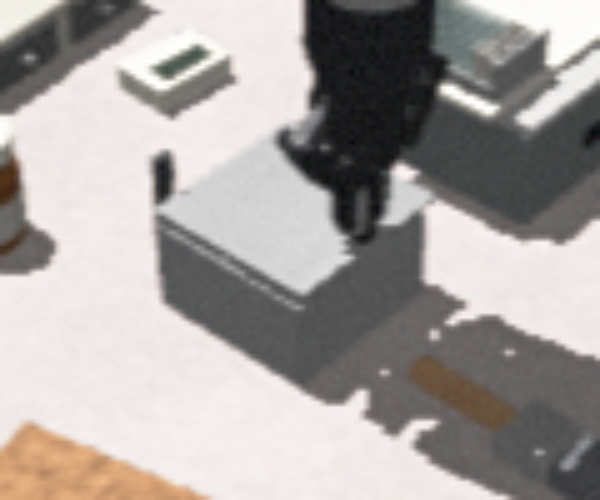

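View pics/w7.png

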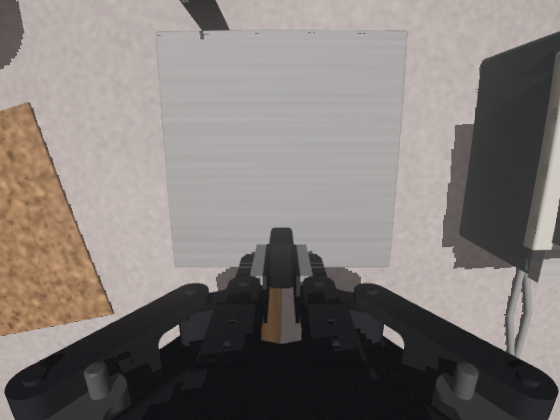

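```bash
python3 -m creep '[0,0,5,0,0,-4,2,0,0,-4,0,0,0,0,0,0]';  python3 - <<'E'
from h import *
o=get_obs();c=camera("wrist");cv2.imwrite("pics/w8.png",c["img"])
print(o["wrist_force"],o["ft_torque"],o["finger_gap"])
E
```

```text
time_s: 9.4
position: [0.5091, 0.1019, 0.1077]
tool_rot: [-0.677, 0.736, -0.006, 0.005]
wrist_force: [1.4, -0.8, 3.5]
finger_gap: 0.142
[ 1.38699024 -0.78814326  3.48088452] [-0.37671345 -0.34298996  0.03797188] 0.14220221170696729
```

View pics/w8.png

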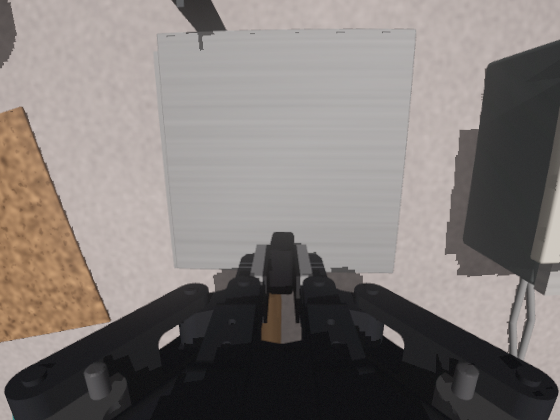

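```bash
python3 -m creep '[0,-5,0,0,0,-5,-2,0,0,-5,-3,0,0,-4,-4,0]';  python3 - <<'E'
from h import *
o=get_obs();c=camera("wrist");cv2.imwrite("pics/w9.png",c["img"])
print(o["wrist_force"],o["ft_torque"],o["finger_gap"])
c=camera("side");cv2.imwrite("pics/s9.png",cv2.resize(c["img"][170:270,220:340],None,fx=5,fy=5))
c=camera("scene");cv2.imwrite("pics/c9.png",cv2.resize(c["img"][160:270,220:350],None,fx=5,fy=5))
E
```

```text
time_s: 9.85
position: [0.515, 0.1004, 0.1131]
tool_rot: [-0.678, 0.735, 0.005, -0.008]
wrist_force: [-8.5, 2.1, 0.5]
finger_gap: 0.139
[-8.50113646  2.06804005  0.45627975] [ 0.16177733  1.61434129 -0.02572837] 0.1391979217277491
```

View pics/s9.png

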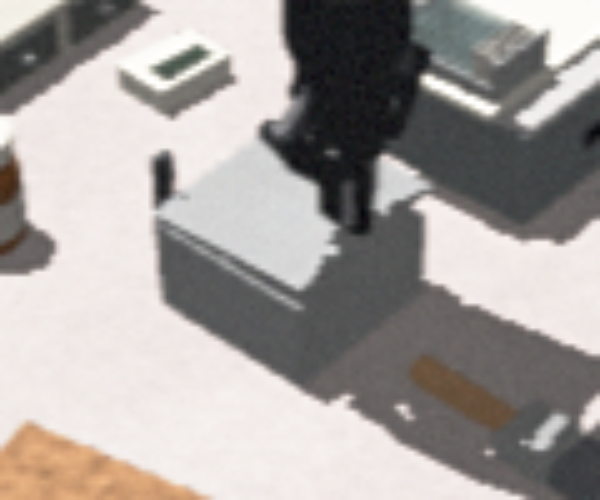

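View pics/c9.png

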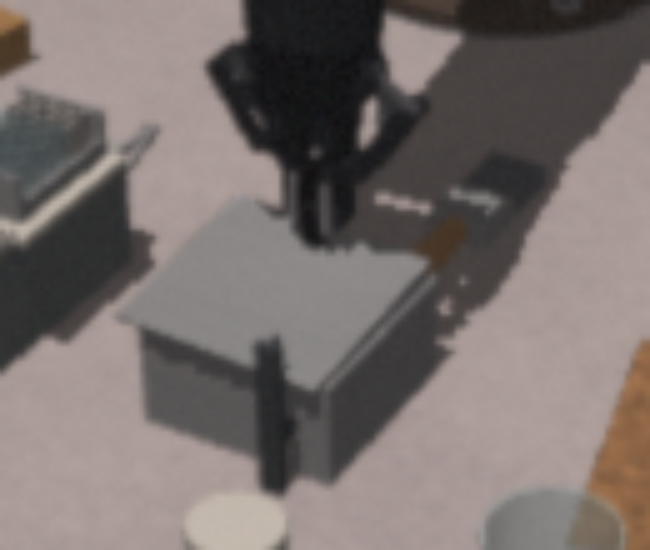

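View pics/w9.png

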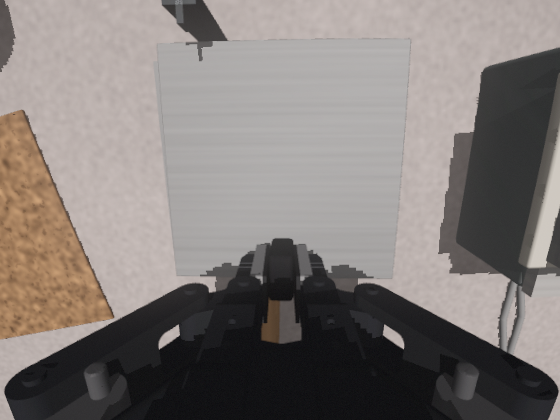

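```bash
python3 -m creep '[0,-4,-5,0,0,-4,-5,0,0,-4,-5,0,0,-4,-5,0]' -0.705;  python3 - <<'E'
from h import *
o=get_obs();c=camera("wrist");cv2.imwrite("pics/w10.png",c["img"])
print(o["wrist_force"],o["ft_torque"],o["finger_gap"])
c=camera("side");cv2.imwrite("pics/s10.png",cv2.resize(c["img"][170:270,220:340],None,fx=5,fy=5))
c=camera("scene");cv2.imwrite("pics/c10.png",cv2.resize(c["img"][160:270,220:350],None,fx=5,fy=5))
E
```

```text
time_s: 10.4
position: [0.5316, 0.0992, 0.1326]
tool_rot: [-0.678, 0.735, 0.005, -0.009]
wrist_force: [-0.7, -0.6, -0.2]
finger_gap: 0.148
[-0.73783304 -0.55856236 -0.18290798] [-0.0122664  -0.0336529   0.00136671] 0.14752990528689963
```

View pics/s10.png

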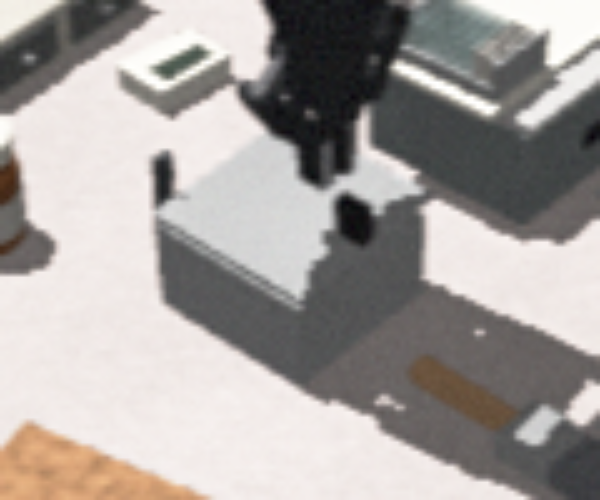

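View pics/c10.png

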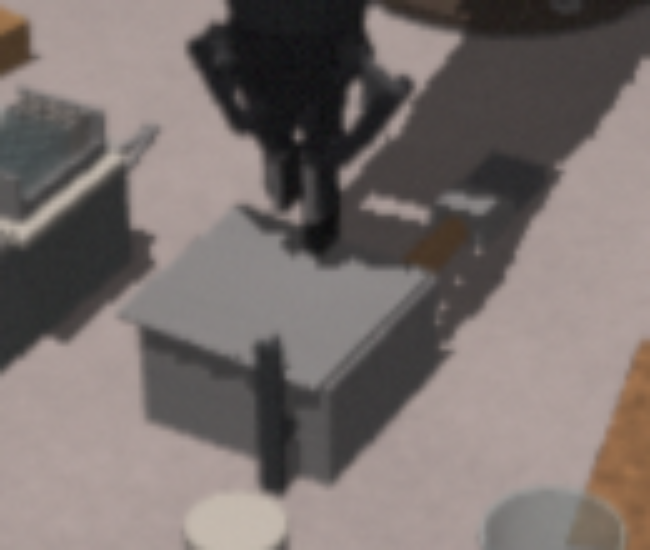

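View pics/w10.png

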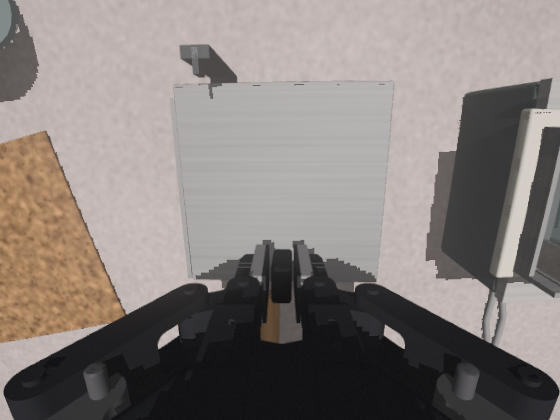

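```bash
python3 - <<'E'
from h import *
o=get_obs();c=camera("wrist")
P=np.array([atz(c,p,.069,o)[:2] for p in [(175.5,87),(393,83),(378,281),(190,279)]])
print(P.round(4).tolist(),P.mean(0),[np.degrees(np.arctan2(*(P[i]-P[j])[::-1])) for i,j in ((0,3),(1,2),(0,1),(3,2))])
A=R.from_quat(o["tool_rot"]).as_matrix();print(A.round(4))
m=P.mean(0);u=np.array([np.cos(.082),-np.sin(.082)]);t=m-.05*u;print("tab",t)
g=o["position"]+A[:,2]*.006;print("grasp",g, "delta tool",(A.T@(np.r_[t,.0965]-g)*1000).round(1))
E
```

```text
[[0.6255, 0.1505], [0.6176, 0.0255], [0.49, 0.0329], [0.5026, 0.1627]] [0.55894408 0.09287024] [np.float64(-5.675732074902162), np.float64(-3.327998966724957), np.float64(86.39649215767689), np.float64(84.43979670881272)]
[[-0.081  -0.9965 -0.0198]
 [-0.9967  0.0811 -0.0039]
 [ 0.0055  0.0194 -0.9998]]
tab [0.50911209 0.09696565]
grasp [0.53127821 0.0992034  0.12659708] delta tool [ 3.9 21.3 30.5]
```

```bash
python3 -m creep '[0,21,0,0,0,0,0,0]' -0.5; python3 -m creep '[0,0,20,0,0,0,8,0,0,0,0,0]';  python3 - <<'E'
from h import *
o=get_obs();c=camera("wrist");cv2.imwrite("pics/w11.png",c["img"])
print(o["wrist_force"],o["ft_torque"],o["finger_gap"])
E
```

```text
time_s: 10.8
position: [0.5093, 0.1008, 0.1323]
tool_rot: [-0.678, 0.735, 0.006, -0.009]
wrist_force: [-0.0, 0.3, -0.9]
finger_gap: 0.246
time_s: 11.1
position: [0.5099, 0.1008, 0.104]
tool_rot: [-0.678, 0.735, 0.005, -0.008]
wrist_force: [-0.1, 0.6, 0.1]
finger_gap: 0.252
[-0.12144317  0.59945838  0.14916211] [ 0.02997474  0.00763529 -0.0106548 ] 0.2521679531577313
```

View pics/w11.png

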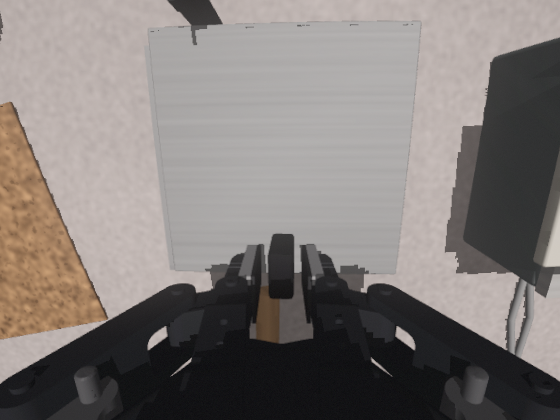

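```bash
python3 -m creep '[0,0,0,0,0,0,0,0,0,0,0,0]' -0.722; python3 -m creep '[0,-4,-1,0,0,-4,-3,0,0,-4,-4,0,0,-4,-5,0]';  python3 - <<'E'
from h import *
o=get_obs();c=camera("wrist");cv2.imwrite("pics/w12.png",c["img"])
print(o["wrist_force"],o["ft_torque"],o["finger_gap"])
c=camera("side");cv2.imwrite("pics/s12.png",cv2.resize(c["img"][170:270,220:340],None,fx=5,fy=5))
E
```

```text
time_s: 11.45
position: [0.5104, 0.1006, 0.1054]
tool_rot: [-0.678, 0.735, 0.005, -0.008]
wrist_force: [-0.4, -0.5, -0.6]
finger_gap: 0.146
time_s: 11.85
position: [0.5183, 0.0997, 0.117]
tool_rot: [-0.678, 0.735, 0.012, -0.017]
wrist_force: [-7.2, -0.6, 0.6]
finger_gap: 0.14
[-7.21832329 -0.55624217  0.57292186] [-0.04416096  1.13099011  0.04507958] 0.1402411764086196
```

View pics/s12.png

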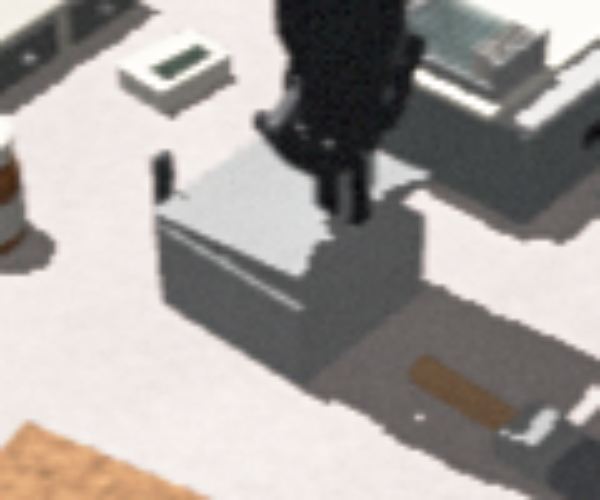

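View pics/w12.png

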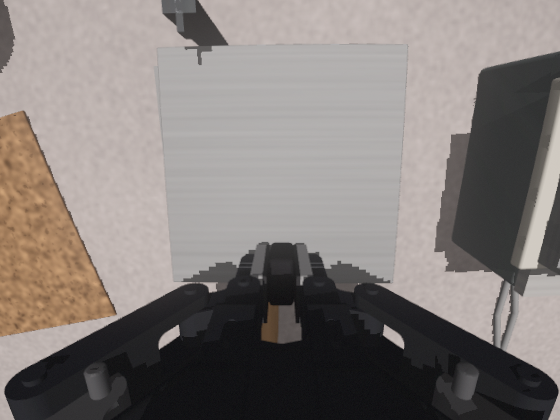

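```bash
python3 -m creep '[0,-4,-5,0,0,-3,-6,0,0,-3,-6,0]';  python3 - <<'E'
from h import *
o=get_obs();c=camera("wrist");cv2.imwrite("pics/w13.png",c["img"])
print(o["wrist_force"],o["ft_torque"],o["finger_gap"])
c=camera("side");cv2.imwrite("pics/s13.png",cv2.resize(c["img"][170:270,220:340],None,fx=5,fy=5))
E
```

```text
time_s: 12.25
position: [0.5281, 0.0991, 0.1344]
tool_rot: [-0.678, 0.735, 0.013, -0.018]
wrist_force: [-0.5, 0.0, -1.6]
finger_gap: 0.139
[-0.54697394  0.03486821 -1.58625168] [-0.03891848  0.00274594  0.05037465] 0.1390400141947276
```

View pics/s13.png

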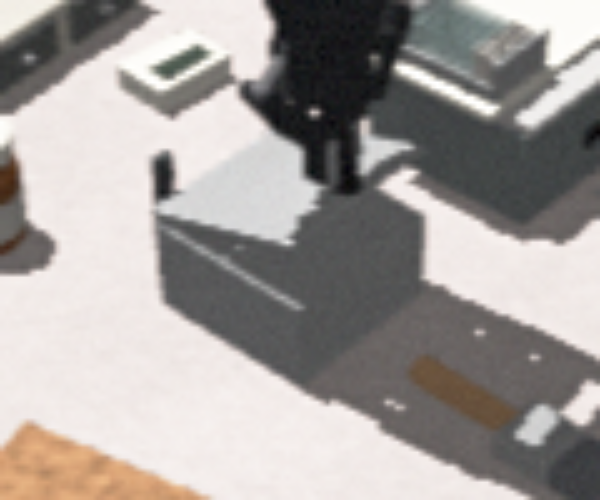

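View pics/w13.png

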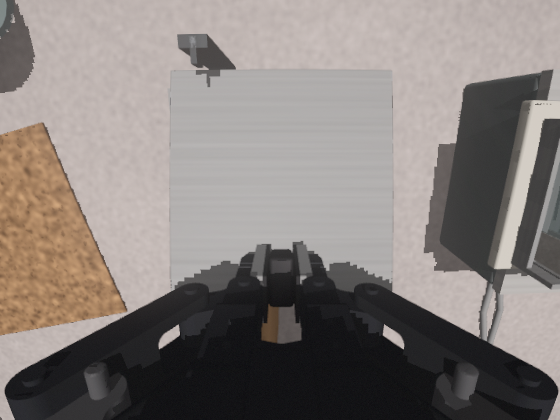

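```bash
python3 -m creep '[0,0,0,0,0,0,0,0,0,1,-5,0,0,0,-10,0,0,0,-20,0,0,0,-30,0,0,0,-20,0]' -1 30; python3 - <<'E'
from h import *
o=get_obs();c=camera("side");cv2.imwrite("pics/s14.png",c["img"])
print(o["wrist_force"],o["position"])
E
```

```text
time_s: 13.05
position: [0.5302, 0.0995, 0.2219]
tool_rot: [-0.678, 0.735, 0.014, -0.019]
wrist_force: [-0.4, -0.1, -1.7]
finger_gap: 0.133
[-0.37467651 -0.14718138 -1.68300653] [0.53022641 0.0994886  0.22191747]
```

View pics/s14.png

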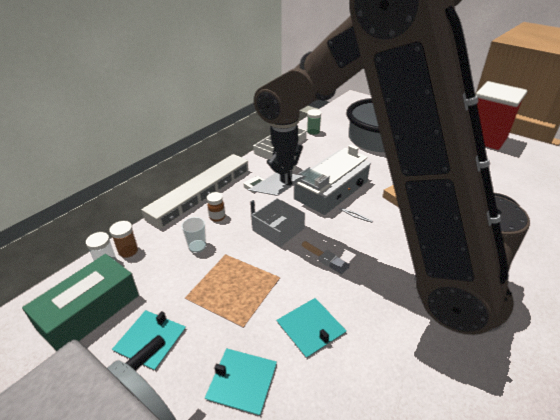

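```bash
python3 - <<'E'
from h import *
c=camera("side");P=np.array([atz(c,p,.003)[:2] for p in [(228,255),(279,285),(241,324),(187,292)]]);print(P.round(3),P.mean(0))
c=camera("scene");P=np.array([atz(c,p,.003)[:2] for p in [(352,231),(414,238),(408,276),(337,266)]]);print(P.round(3),P.mean(0))
for t in ["mat_top"]:
    print([(l["score"],atz(c,l["xy"],.003)) for l in landmark_of(t,c)])
E
python3 -m creep '[-45,15,0,0,-45,15,0,0,-45,15,0,0,-45,15,0,0,-45,15,0,0,-30,15,0,0,0,0,0,0]'
```

```text
[[0.601 0.289]
 [0.409 0.288]
 [0.407 0.447]
 [0.592 0.46 ]] [0.50225618 0.37141066]
[[0.437 0.281]
 [0.396 0.451]
 [0.562 0.477]
 [0.601 0.298]] [0.49913829 0.3766646 ]
[(0.73, array([0.50722537, 0.36600619, 0.003     ])), (0.18, array([ 0.50361288, -0.20597104,  0.003     ]))]
time_s: 13.95
position: [0.4564, 0.3682, 0.212]
tool_rot: [-0.676, 0.737, 0.016, -0.025]
wrist_force: [0.2, -0.9, -1.3]
finger_gap: 0.133
```

```bash
python3 -m creep '[0,0,40,0,0,0,40,0,0,0,30,0,0,0,10,0,0,0,0,0]'; python3 - <<'E'
from h import *
o=get_obs();c=camera("side");cv2.imwrite("pics/s15.png",cv2.resize(c["img"][200:350,150:350],None,fx=3.5,fy=3.5))
print(o["wrist_force"],o["position"]);print(R.from_quat(o["tool_rot"]).as_matrix().round(3))
c=camera("wrist");cv2.imwrite("pics/w15.png",c["img"])
E
```

```text
time_s: 14.45
position: [0.4475, 0.3657, 0.0844]
tool_rot: [-0.676, 0.736, 0.017, -0.028]
wrist_force: [0.8, -1.0, -0.5]
finger_gap: 0.131
[ 0.79066388 -1.04588814 -0.50737548] [0.44748577 0.36565188 0.08442734]
[[-0.084 -0.994 -0.064]
 [-0.996  0.085 -0.013]
 [ 0.019  0.062 -0.998]]
```

View pics/s15.png

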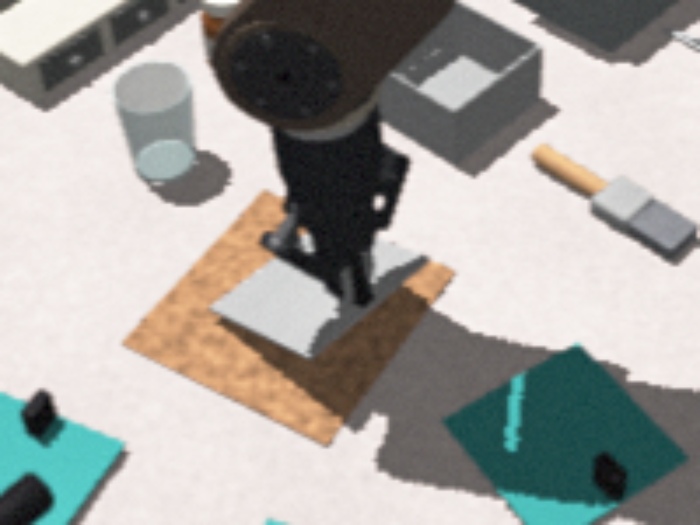

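View pics/w15.png

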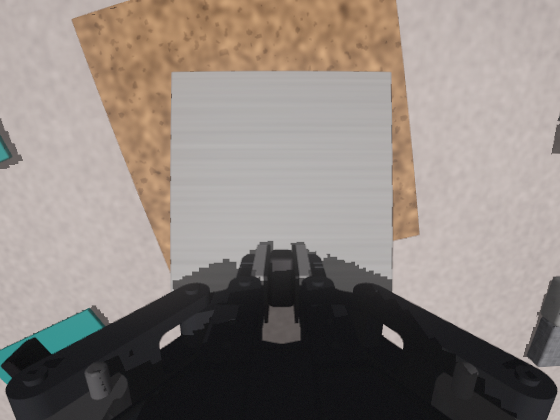

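```bash
python3 -m creep '[0,0,0,0,0,0,6,0,0,1,6,0,0,1,6,0]' -0.722 20; python3 -m creep '[0,1,6,0,0,1,6,0,0,1,4,0,0,0,3,0]'; python3 - <<'E'
from h import *
o=get_obs();c=camera("side");cv2.imwrite("pics/s16.png",cv2.resize(c["img"][200:350,150:350],None,fx=3.5,fy=3.5))
print(o["wrist_force"],o["position"]);print(R.from_quat(o["tool_rot"]).as_matrix().round(3))
c=camera("wrist");cv2.imwrite("pics/w16.png",c["img"])
E
```

```text
time_s: 14.95
position: [0.4472, 0.367, 0.072]
tool_rot: [-0.676, 0.736, 0.016, -0.022]
wrist_force: [-1.2, -0.7, -0.0]
finger_gap: 0.138
time_s: 15.35
position: [0.4424, 0.3672, 0.0513]
tool_rot: [-0.676, 0.736, 0.016, -0.023]
wrist_force: [-0.6, 0.1, -0.2]
finger_gap: 0.14
[-0.60738616  0.09585265 -0.19751541] [0.44235039 0.36721718 0.05128337]
[[-0.084 -0.995 -0.054]
 [-0.996  0.085 -0.007]
 [ 0.012  0.054 -0.998]]
```

View pics/s16.png

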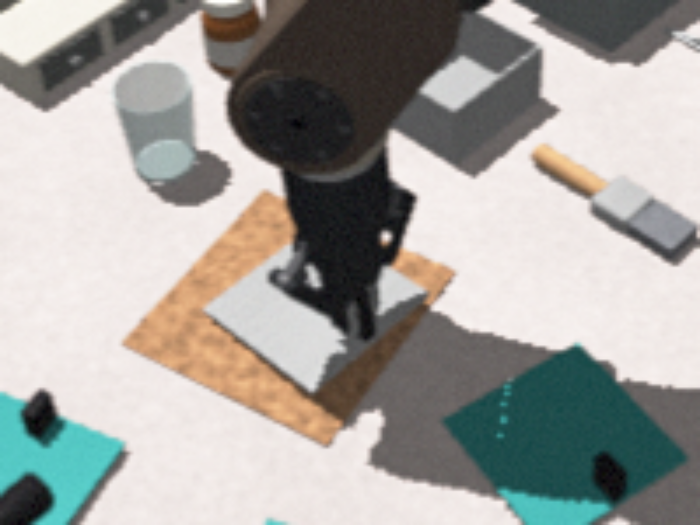

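View pics/w16.png

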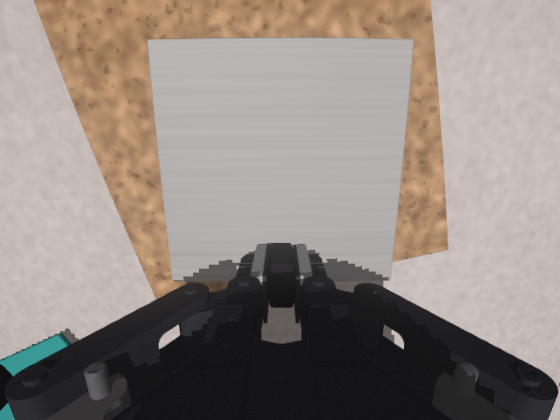

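```bash
python3 -m creep '[0,0,3,0,0,0,3,0,0,0,2,0]'; python3 -m creep '[0,0,3,0,0,0,3,0]';python3 - <<'E'
from h import *
o=get_obs();c=camera("side");cv2.imwrite("pics/s17.png",cv2.resize(c["img"][200:350,150:350],None,fx=3.5,fy=3.5))
print(o["wrist_force"],o["position"])
c=camera("wrist");cv2.imwrite("pics/w17.png",c["img"])
P=np.array([atz(c,p,.013,o)[:2] for p in [(149,40),(413,40)]]);print(P,np.linalg.norm(P[0]-P[1]))
E
```

```text
time_s: 15.75
position: [0.4426, 0.3672, 0.0438]
tool_rot: [-0.676, 0.736, 0.015, -0.022]
wrist_force: [-1.4, -2.9, 13.2]
finger_gap: 0.141
time_s: 15.95
position: [0.4432, 0.3672, 0.0398]
tool_rot: [-0.676, 0.736, 0.015, -0.021]
wrist_force: [-2.1, -4.1, 15.6]
finger_gap: 0.141
[-2.07436485 -4.13240957 15.55146865] [0.44318912 0.3671667  0.03981553]
[[0.5510656  0.41343616]
 [0.54165306 0.2991864 ]] 0.1146368376573093
```

View pics/s17.png

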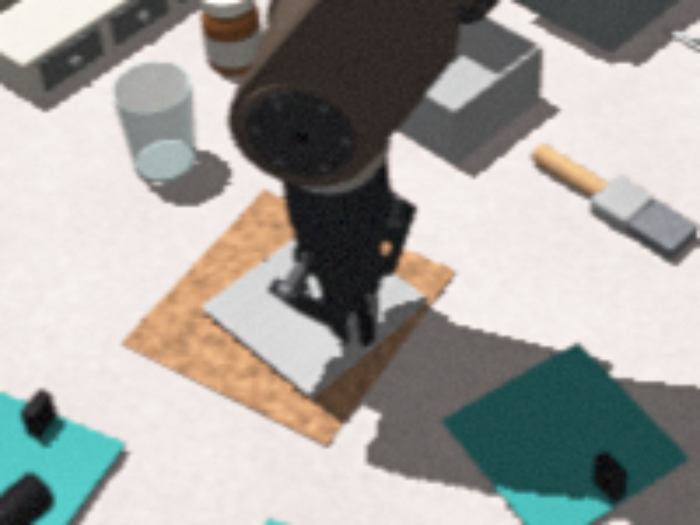

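View pics/w17.png

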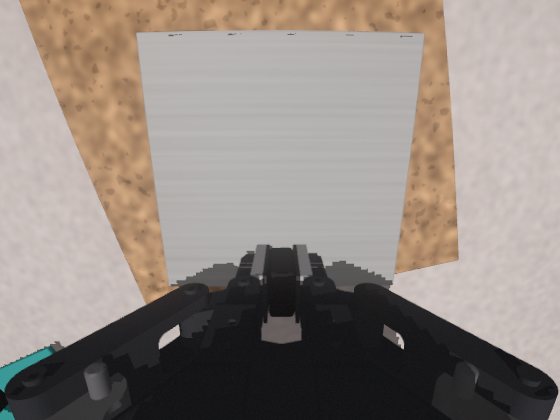

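```bash
python3 -m creep '[0,0,-1,0,0,0,0,0,0,0,0,0]' -0.3; python3 -m creep '[0,0,-15,0,0,0,-30,0,0,0,-50,0,0,0,-50,0,0,0,-40,0,0,0,0,0]' 0.0; python3 - <<'E'
from h import *
o=get_obs();c=camera("wrist");cv2.imwrite("pics/w18.png",c["img"])
c=camera("scene");cv2.imwrite("pics/c18.png",c["img"])
print(R.from_quat(o["tool_rot"]).as_matrix().round(3))
E
```

```text
time_s: 16.35
position: [0.4436, 0.3672, 0.0408]
tool_rot: [-0.676, 0.736, 0.015, -0.02]
wrist_force: [-0.6, 0.2, -0.4]
finger_gap: 0.349
time_s: 16.95
position: [0.4529, 0.3681, 0.2302]
tool_rot: [-0.676, 0.736, 0.015, -0.022]
wrist_force: [1.0, 0.1, -0.4]
finger_gap: 0.499
[[-0.084 -0.995 -0.054]
 [-0.996  0.085 -0.008]
 [ 0.012  0.053 -0.999]]
```

View pics/c18.png

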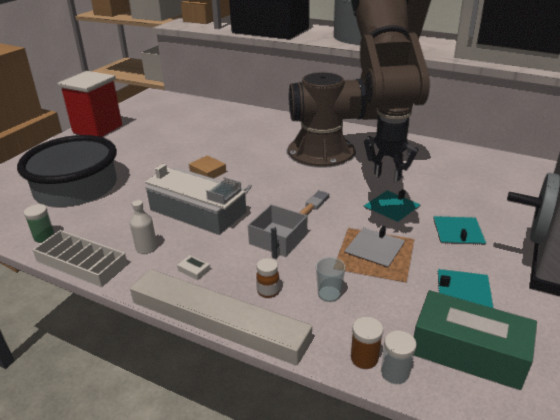

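View pics/w18.png

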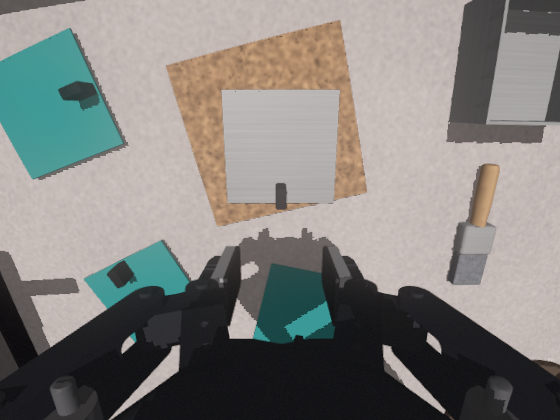

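```bash
python3 -m creep '[50,-10,0,0,50,-10,0,0,50,-10,0,0,50,-10,0,0,50,-10,0,0,50,-10,0,0,50,-10,0,0,50,-10,0,0,50,-10,0,0,50,-10,0,0,30,-10,0,0,0,0,0,0]'; python3 - <<'E'
from h import *
o=get_obs();c=camera("wrist");cv2.imwrite("pics/w19.png",c["img"])
print(R.from_quat(o["tool_rot"]).as_matrix().round(3))
for t,z in dict(pointer_tip=.09,warmer_edge=.085,board_end=.089,board_grip=.11).items():
    print(t,[(round(l["score"],2),np.round(l["xy"]).astype(int).tolist(),np.round(atz(c,l["xy"],z,o)[:2],4).tolist()) for l in landmark_of(t,c)[:3]])
E
```

```text
time_s: 18.25
position: [0.5089, -0.1671, 0.2061]
tool_rot: [-0.678, 0.734, 0.028, -0.037]
wrist_force: [-0.4, 0.1, -0.6]
finger_gap: 0.499
[[-0.079 -0.993 -0.093]
 [-0.997  0.08  -0.009]
 [ 0.017  0.092 -0.996]]
pointer_tip []
warmer_edge [(0.33, [467, 167], [0.5236, -0.3257])]
board_end []
board_grip [(0.86, [469, 168], [0.5295, -0.3112]), (0.64, [32, 153], [0.5672, 0.0049])]
```

View pics/w19.png

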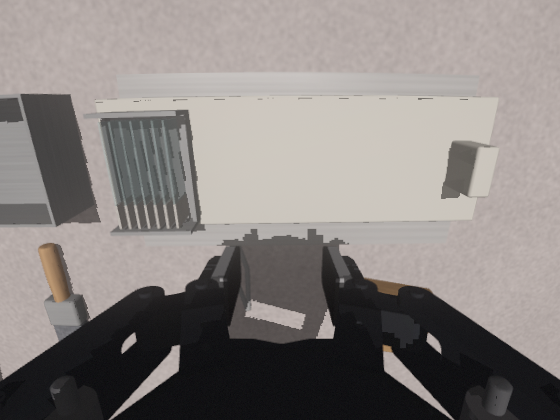

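```bash
python3 -m creep '[40,-5,-5,0,40,-5,-5,0,0,0,0,0]'; python3 - <<'E'
from h import *
o=get_obs();c=camera("wrist");cv2.imwrite("pics/w20.png",c["img"])
print(R.from_quat(o["tool_rot"]).as_matrix().round(3))
for t,z in dict(board_end=.089,board_grip=.11).items():
    print(t,[(round(l["score"],2),np.round(l["xy"]).astype(int).tolist(),np.round(atz(c,l["xy"],z,o)[:2],4).tolist()) for l in landmark_of(t,c)[:3]])
cv2.imwrite("pics/w20c.png",cv2.resize(c["img"][90:250,330:560],None,fx=3.4,fy=3.4,interpolation=cv2.INTER_CUBIC))
E
```

```text
time_s: 18.8
position: [0.5145, -0.2404, 0.2185]
tool_rot: [-0.683, 0.729, 0.028, -0.037]
wrist_force: [-0.7, -0.3, 0.1]
finger_gap: 0.502
[[-0.066 -0.994 -0.092]
 [-0.998  0.067 -0.01 ]
 [ 0.016  0.091 -0.996]]
board_end []
board_grip [(0.86, [367, 180], [0.5291, -0.3116])]
```

View pics/w20c.png

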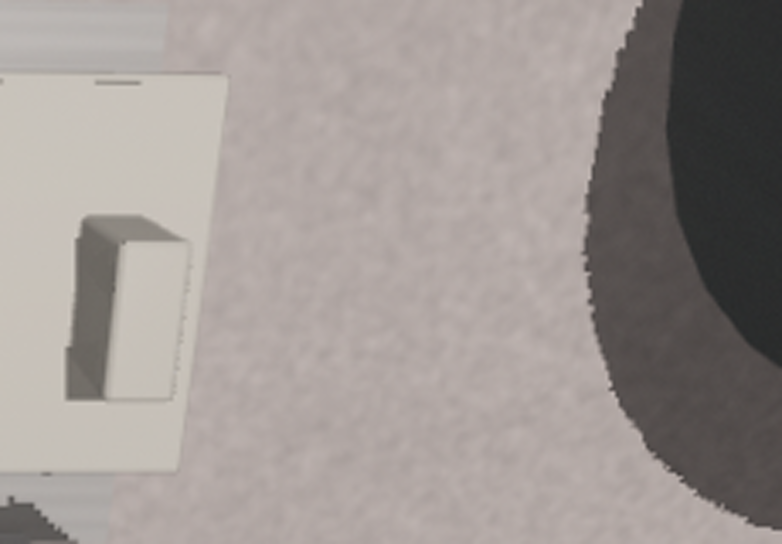

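```bash
python3 - <<'E'
from h import *
o=get_obs();c=camera("wrist")
t=atz(c,(373.5,184.1),.127,o);print("blk",t)
P=np.array([atz(c,p,.093,o)[:2] for p in [(397.1,111.8),(382.4,228.5)]]);d=P[0]-P[1];print(P,P.mean(0),np.degrees(np.arctan2(d[1],d[0])),np.linalg.norm(d))
u=np.array([.0807,.9967]);print("blk from inner end",P.mean(0)+.025*u)
A=R.from_quat(o["tool_rot"]).as_matrix();g=o["position"]+A[:,2]*.006
print((A.T@(np.r_[t[:2],.115]-g)*1000).round(1))
E
```

```text
blk [ 0.52997263 -0.30763017  0.127     ]
[[ 0.57692031 -0.33487259]
 [ 0.47810299 -0.32869661]] [ 0.52751165 -0.3317846 ] -3.576279689019216 0.09901012627681041
blk from inner end [ 0.52952915 -0.3068671 ]
[ 67.9 -30.2  95.5]
```

```bash
python3 -m creep '[34,-15,0,0.5,34,-15,0,0,0,0,20,0,0,0,25,0,0,0,0,0]'; python3 - <<'E'
from h import *
o=get_obs();c=camera("wrist");cv2.imwrite("pics/w21.png",c["img"])
A=R.from_quat(o["tool_rot"]).as_matrix();g=o["position"]+A[:,2]*.006
print(A.round(3),(A.T@(np.r_[.5298,-.3072,.116]-g)*1000).round(1))
E
```

```text
time_s: 19.5
position: [0.5369, -0.3024, 0.1708]
tool_rot: [-0.683, 0.729, 0.029, -0.037]
wrist_force: [-0.9, 1.3, -0.7]
finger_gap: 0.497
[[-0.064 -0.994 -0.093]
 [-0.998  0.065 -0.009]
 [ 0.015  0.093 -0.996]] [ 4.5  1.7 49.3]
```

View pics/w21.png

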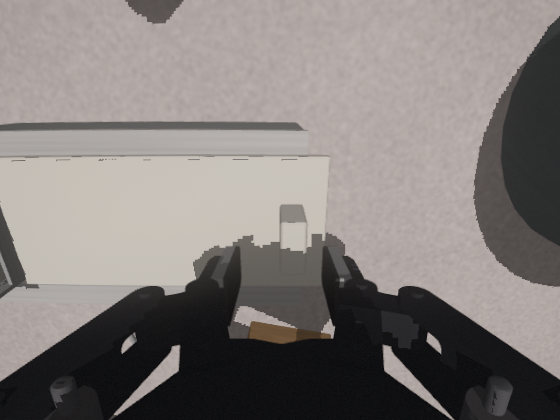

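```bash
python3 -m creep '[5,1,15,0.8,0,1,20,0,0,0,10,0,0,0,0,0]'; python3 - <<'E'
from h import *
o=get_obs();c=camera("wrist");cv2.imwrite("pics/w22.png",c["img"])
A=R.from_quat(o["tool_rot"]).as_matrix();g=o["position"]+A[:,2]*.006
print(A.round(3),(A.T@(np.r_[.5298,-.3072,.116]-g)*1000).round(1))
E
```

```text
time_s: 19.95
position: [0.5325, -0.307, 0.1291]
tool_rot: [-0.678, 0.733, 0.025, -0.037]
wrist_force: [-0.4, -0.2, 0.0]
finger_gap: 0.502
[[-0.077 -0.993 -0.087]
 [-0.997  0.079 -0.013]
 [ 0.02   0.086 -0.996]] [0.1 1.6 7.3]
```

View pics/w22.png

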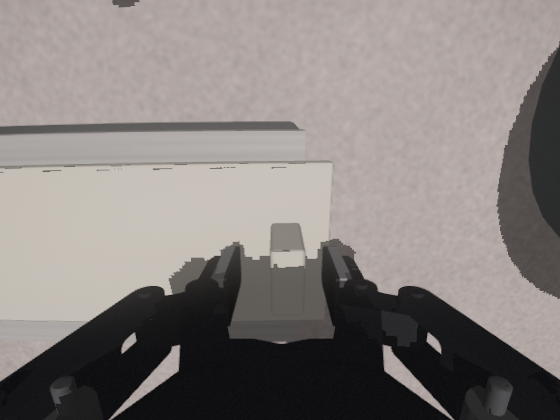

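```bash
python3 -m creep '[1.5,1,4,0,0,0,0,0]'; python3 -m creep '[0,0,0,0,0,0,0,0,0,0,0,0,0,0,0,0,0,0,0,0]' -1 60; python3 - <<'E'
from h import *
o=get_obs();c=camera("wrist");cv2.imwrite("pics/w23.png",c["img"])
print(o["wrist_force"],o["ft_torque"],R.from_quat(o["tool_rot"]).as_matrix().round(3).tolist())
for n in ["scene","side"]:
    c=camera(n)
    for t,z in dict(board_end=.089,rack=.093).items():
        print(n,t,[(round(l["score"],2),np.round(l["xy"],1).tolist(),np.round(atz(c,l["xy"],z)[:2],4).tolist()) for l in landmark_of(t,c)[:2]])
E
```

```text
time_s: 20.2
position: [0.5318, -0.3089, 0.1269]
tool_rot: [-0.678, 0.733, 0.023, -0.036]
wrist_force: [1.0, 0.1, 0.7]
finger_gap: 0.499
time_s: 20.7
position: [0.5321, -0.3091, 0.1287]
tool_rot: [-0.678, 0.733, 0.023, -0.036]
wrist_force: [-1.0, -0.4, 0.8]
finger_gap: 0.171
[-1.03127997 -0.40479751  0.82626922] [0.49527105 0.00511053 0.18146276] [[-0.077, -0.994, -0.084], [-0.997, 0.079, -0.016], [0.022, 0.082, -0.996]]
scene board_end [(0.9, [232.6, 197.8], [0.5429, -0.0468])]
scene rack [(0.73, [274.2, 227.6], [0.6282, 0.1305]), (0.61, [223.8, 196.5], [0.5529, -0.0697])]
side board_end [(0.82, [306.0, 188.2], [0.545, -0.0335]), (0.37, [241.6, 286.7], [0.4334, 0.4075])]
side rack [(0.8, [313.4, 184.2], [0.5354, -0.0624])]
```

View pics/w23.png

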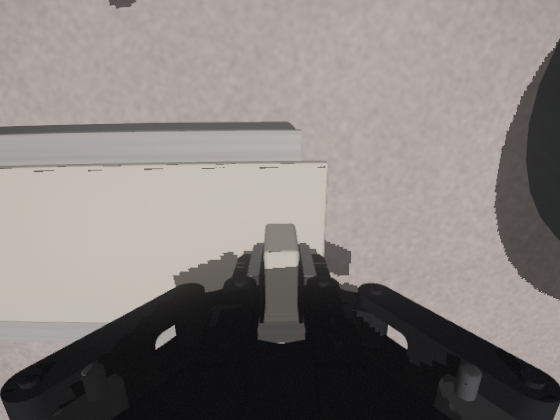

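```bash
python3 -m creep '[-3,0,0,0,-5,0,-0.1,0,-7,0,-0.1,0,-8,0,-0.2,0,-8,0,-0.2,0,-8,0,-0.2,0,-6,0,-0.1,0,-3,0,0,0]'; python3 - <<'E'
from h import *
o=get_obs()
print(o["wrist_force"],o["ft_torque"],R.from_quat(o["tool_rot"]).as_matrix().round(3).tolist())
c=camera("scene");cv2.imwrite("pics/c24.png",cv2.resize(c["img"][140:260,130:310],None,fx=4.4,fy=4.4))
E
```

```text
time_s: 21.85
position: [0.5367, -0.2578, 0.129]
tool_rot: [-0.678, 0.734, 0.021, -0.036]
wrist_force: [1.1, -2.3, 2.8]
finger_gap: 0.174
[ 1.07945399 -2.32785738  2.80139962] [ 0.11558821  0.04777504 -0.0183607 ] [[-0.077, -0.994, -0.082], [-0.997, 0.079, -0.018], [0.024, 0.08, -0.996]]
```

View pics/c24.png

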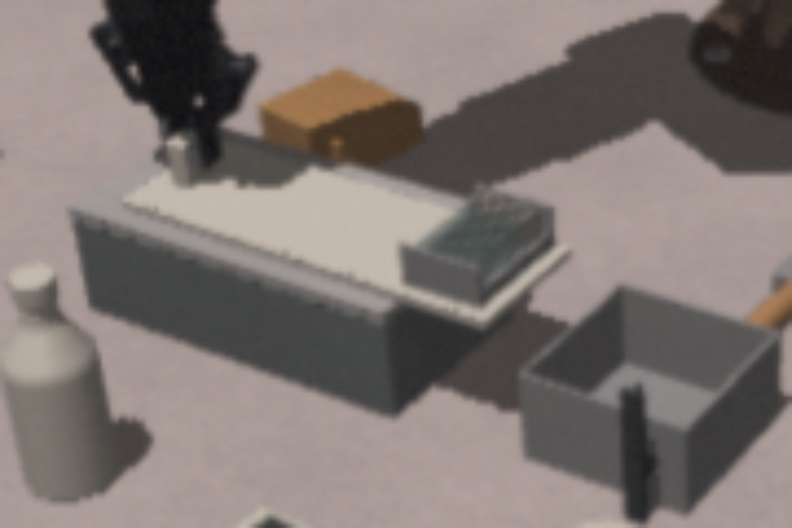

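```bash
python3 -m creep '[-3,0,0,0,-5,0,-0.1,0,-7,0,-0.1,0,-8,0,-0.2,0,-8,0,-0.2,0,-8,0,-0.2,0,-8,0,-0.1,0,-5,0,-0.1,0,-2,0,0,0]'; python3 - <<'E'
from h import *
o=get_obs()
print(o["wrist_force"],o["ft_torque"],R.from_quat(o["tool_rot"]).as_matrix().round(3).tolist())
c=camera("scene");cv2.imwrite("pics/c25.png",cv2.resize(c["img"][140:260,130:310],None,fx=4.4,fy=4.4))
E
```

```text
time_s: 22.8
position: [0.5416, -0.1995, 0.1292]
tool_rot: [-0.678, 0.734, 0.02, -0.036]
wrist_force: [-0.8, -3.9, 3.5]
finger_gap: 0.175
[-0.75587736 -3.9324888   3.49418104] [-0.21056654  0.13540136  0.0520046 ] [[-0.077, -0.994, -0.081], [-0.997, 0.079, -0.019], [0.025, 0.079, -0.997]]
```

View pics/c25.png

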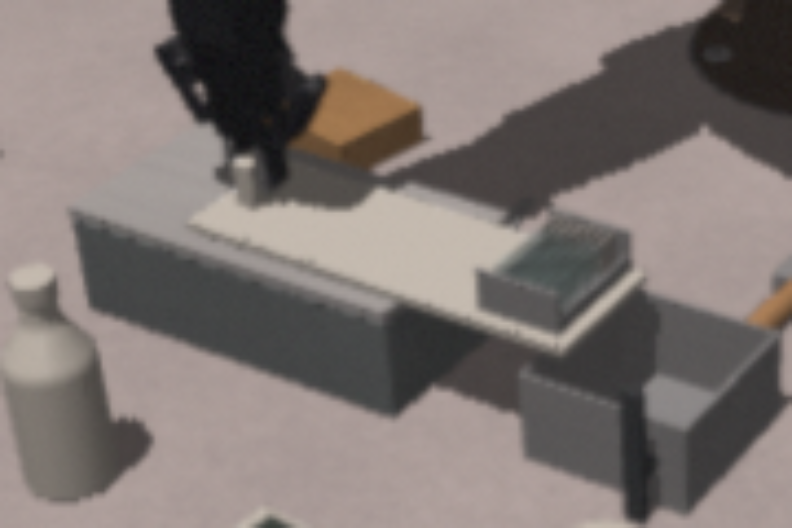

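```bash
python3 -m creep '[-3,0,0,0,-5,0,0,0,-7,0,0,0,-7,0,0,0,-7,0,0,0,-6,0,0,0,-5,0,0,0,-3,0,0,0]'; python3 - <<'E'
from h import *
o=get_obs()
print(o["wrist_force"],o["ft_torque"],R.from_quat(o["tool_rot"]).as_matrix().round(3).tolist())
c=camera("scene");cv2.imwrite("pics/c26.png",cv2.resize(c["img"][160:260,180:310],None,fx=6,fy=6,interpolation=cv2.INTER_CUBIC))
c=camera("side");cv2.imwrite("pics/s26.png",cv2.resize(c["img"][150:250,230:360],None,fx=6,fy=6,interpolation=cv2.INTER_CUBIC))
E
```

```text
time_s: 23.65
position: [0.5455, -0.1563, 0.1294]
tool_rot: [-0.678, 0.734, 0.019, -0.036]
wrist_force: [-0.1, -5.5, 5.5]
finger_gap: 0.174
[-0.12838209 -5.47086408  5.48066515] [-0.46207968  0.34371374  0.13945327] [[-0.078, -0.994, -0.079], [-0.997, 0.08, -0.022], [0.028, 0.077, -0.997]]
```

View pics/c26.png

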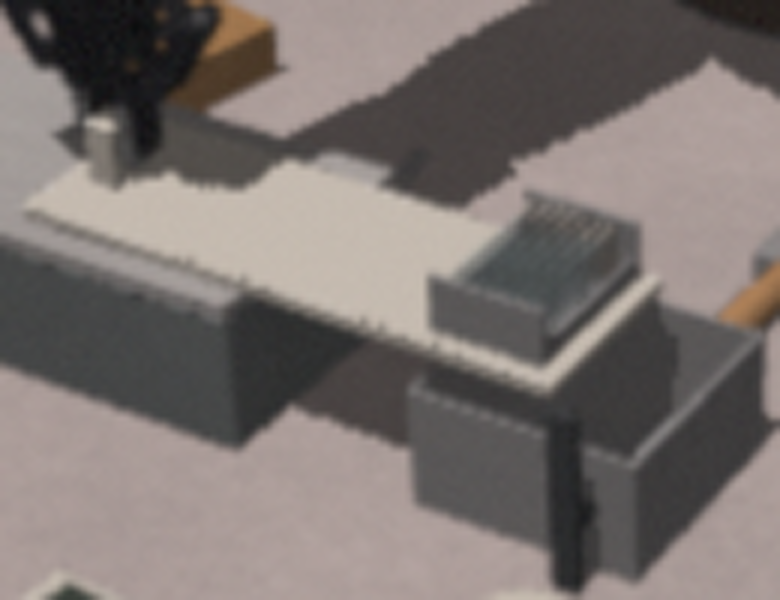

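View pics/s26.png

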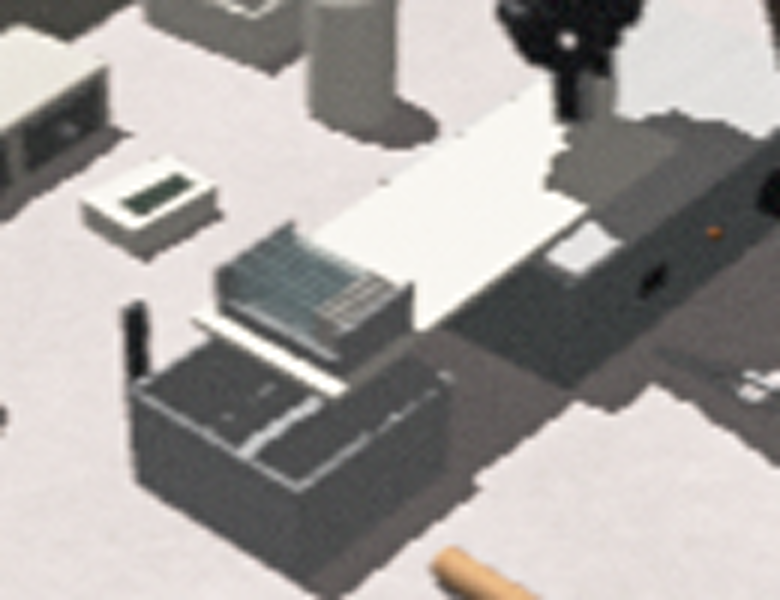

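```bash
python3 - <<'E'
from h import *
u=np.array([.0807,.9967])
o=get_obs();cw=camera("wrist");cs=camera("scene");cd=camera("side")
o1=dict(position=np.array([.48288544,.06751945,.25559672]),tool_rot=np.array([-.681,.733,-.003,.002]))
# w1 pose
for p,z in [((194,46.5),.096),((194,46.5),.090),((194,36),.096)]:
    q=atz(cw,p,z,o1)[:2];print("w1 ptr",q.round(4),round(q@u,4))
for c,n,pts in [(cd,"side",[(264.2,202.2),(288.3,213)]),(cs,"scene",[(290,205.8),(271.2,222)])]:
    for p in pts:
        q=atz(c,p,.093)[:2];print(n,q.round(4),"s",round(q@u,4))
    for t,z in dict(board_end=.089,pointer_tip=.09,warmer_edge=.085).items():
        for l in landmark_of(t,c)[:2]:
            q=atz(c,l["xy"],z)[:2];print("  ",t,round(l["score"],2),np.round(l["xy"],1),q.round(4),round(q@u,4))
for n,c in (("scene",cs),("side",cd)):
    i=c["img"]; x0,y0=(245,190) if n=="scene" else (235,180)
    cv2.imwrite(f"pics/{n}27.png",cv2.resize(i[y0:y0+60,x0:x0+70],None,fx=10,fy=10,interpolation=cv2.INTER_CUBIC))
E
```

```text
w1 ptr [0.6266 0.1307] 0.1809
w1 ptr [0.6283 0.1322] 0.1825
w1 ptr [0.6349 0.1296] 0.1804
side [0.6031 0.1122] s 0.1605
side [0.5112 0.1094] s 0.1503
   board_end 0.82 [272.4 209.6] [0.5628 0.1218] 0.1668
   board_end 0.2 [325.8 167.8] [ 0.5599 -0.1774] -0.1316
   pointer_tip 0.97 [256.7 203.6] [0.6197 0.1291] 0.1786
   pointer_tip 0.72 [234.  288.3] [0.4442 0.4233] 0.4578
   warmer_edge 0.9 [310.3 190.2] [ 0.5305 -0.0374] 0.0055
   warmer_edge 0.6 [234.3 287.4] [0.4488 0.4178] 0.4527
scene [0.5173 0.1228] s 0.1641
scene [0.6089 0.1117] s 0.1605
   board_end 0.96 [278.2 215.1] [0.5668 0.1111] 0.1565
   pointer_tip 0.75 [274.2 227.9] [0.6257 0.1291] 0.1792
   warmer_edge 0.95 [229.1 199.2] [ 0.5483 -0.0555] -0.0111
```

View pics/scene27.png

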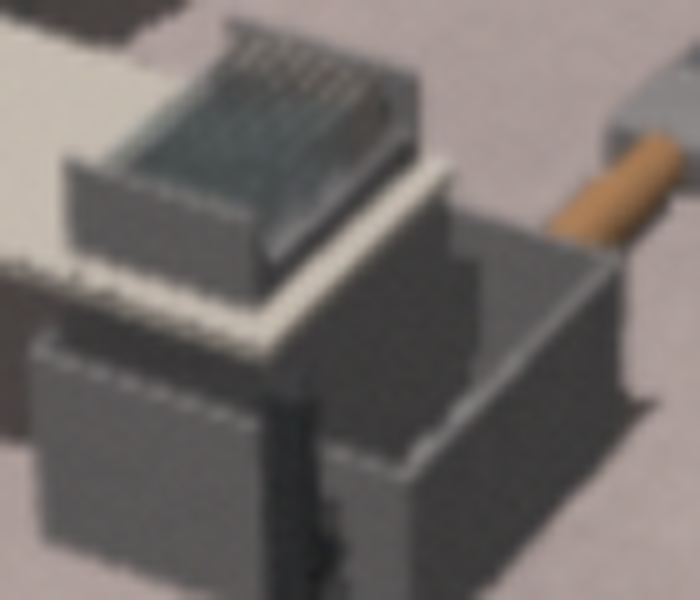

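View pics/side27.png

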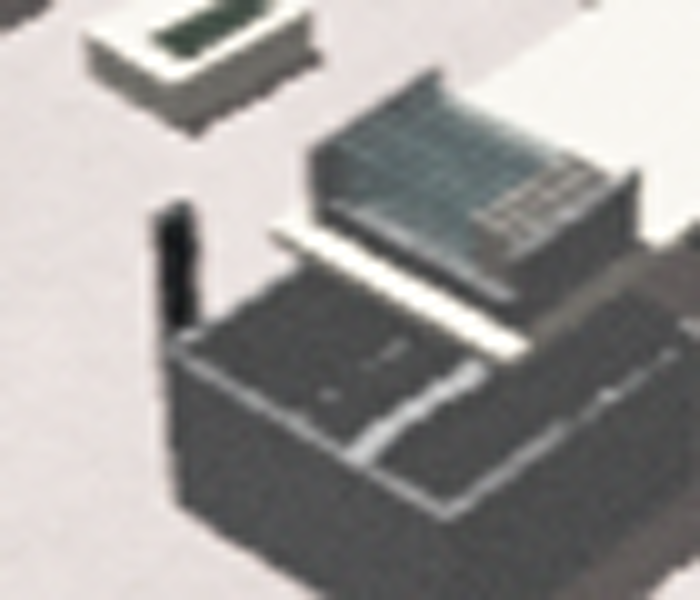

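```bash
python3 -m creep '[-3,0,0,0,-5,0,0,0,-5,0,0,0,-3,0,0,0,-1,0,0,0]'; python3 - <<'E'
from h import *
o=get_obs()
print(o["wrist_force"],o["ft_torque"],R.from_quat(o["tool_rot"]).as_matrix().round(3).tolist())
for n,(x0,y0) in (("scene",(245,190)),("side",(235,180))):
    c=camera(n);cv2.imwrite(f"pics/{n}28r.png",c["img"])
    cv2.imwrite(f"pics/{n}28.png",cv2.resize(c["img"][y0:y0+60,x0:x0+70],None,fx=11,fy=10,interpolation=cv2.INTER_CUBIC)[:, :770])
E
```

```text
time_s: 24.7
position: [0.547, -0.1392, 0.1296]
tool_rot: [-0.678, 0.734, 0.018, -0.037]
wrist_force: [-0.5, -4.9, 5.0]
finger_gap: 0.176
[-0.47347147 -4.93535267  5.01856364] [-0.65538604  0.31379961  0.18357929] [[-0.079, -0.994, -0.078], [-0.996, 0.081, -0.023], [0.029, 0.076, -0.997]]
```

View pics/scene28.png

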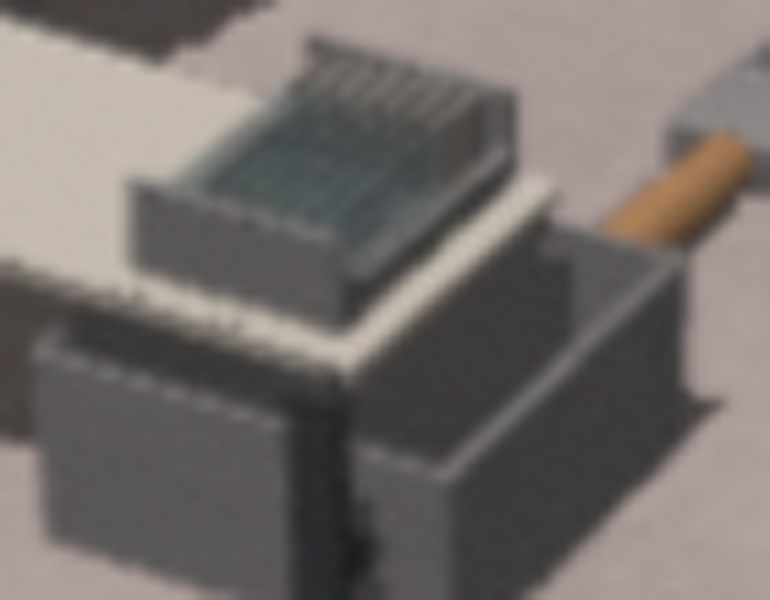

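View pics/side28.png

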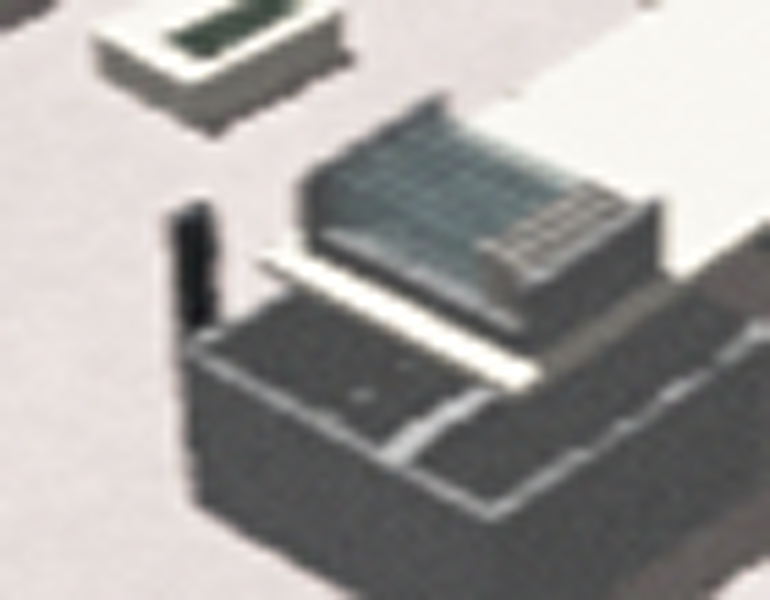

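```bash
python3 - <<'E'
from h import *
cs=camera("scene");cd=camera("side");u=np.array([.0807,.9967]);v=np.array([.9967,-.0807])
for n,c,rim,bd in [("side",cd,[(252.1,215),(279.5,231.7)],[(258.5,206.6),(281.8,219)]),("scene",cs,[(285.5,237.5),(307.3,216)],[(276.8,227.5),(295,210.5)])]:
    for p in rim: q=atz(c,p,.065)[:2];print(n,"rim",q.round(4),"s",round(q@u,4),"t",round(q@v,4),"ptr",round(q@u-.025,4))
    for p in bd: q=atz(c,p,.085)[:2];print(n,"bd",q.round(4),"s",round(q@u,4),"t",round(q@v,4))
# overlays: tub centre s/t, board end
tc=np.array([.5541,.0961]);st,tt=tc@u,tc@v
print("tub s,t",st,tt)
def P(s,t,z): return np.r_[u*s+v*t,z]
for n,c,(x0,y0) in (("scene",cs,(245,190)),("side",cd,(235,180))):
    k=10
    im=cv2.resize(c["img"][y0:y0+60,x0:x0+75],None,fx=k,fy=k,interpolation=cv2.INTER_CUBIC)
    def L(a,b,col): 
        p=(proj(c,np.array([a,b]))-[x0,y0]+.5)*k; cv2.line(im,tuple(p[0].astype(int)),tuple(p[1].astype(int)),col,1)
    for sx,sy,ex,ey in [(-60,60,60,60),(60,60,60,-60),(-60,60,-60,-60),(-60,-60,60,-60)]:
        L(P(st+sy/1e3,tt+sx/1e3,.065),P(st+ey/1e3,tt+ex/1e3,.065),(0,255,0))
    L(P(st+.035,tt+.068,.084),P(st+.035,tt+.068,.096),(0,0,255))
    bs,bt=.177,np.array([.5472,-.0419])@v
    for z in(.085,.093): L(P(bs,bt-.05,z),P(bs,bt+.05,z),(255,0,0))
    L(P(st+.035,tt+.068,.09),P(st+.035,tt-.05,.09),(0,255,255))
    cv2.imwrite(f"pics/{n}29.png",im)
E
```

```text
side rim [0.6153 0.158 ] s 0.2071 t 0.6005 ptr 0.1821
side rim [0.4999 0.1678] s 0.2076 t 0.4847 ptr 0.1826
side bd [0.6097 0.1325] s 0.1813 t 0.597
side bd [0.5155 0.1361] s 0.1773 t 0.5028
scene rim [0.6207 0.159 ] s 0.2086 t 0.6058 ptr 0.1836
scene rim [0.5052 0.17  ] s 0.2102 t 0.4898 ptr 0.1852
scene bd [0.615  0.1312] s 0.1804 t 0.6024
scene bd [0.5219 0.1401] s 0.1818 t 0.5088
tub s,t 0.14049874 0.5445162000000001
```

View pics/scene29.png

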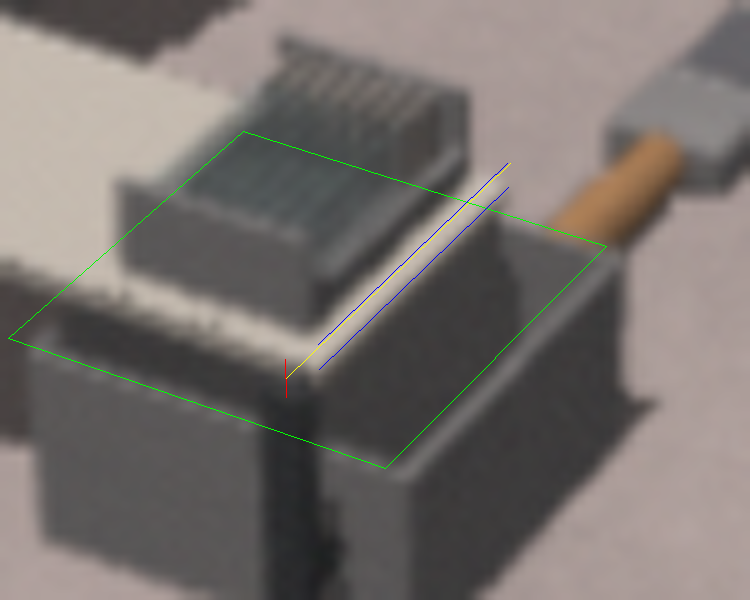

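View pics/side29.png

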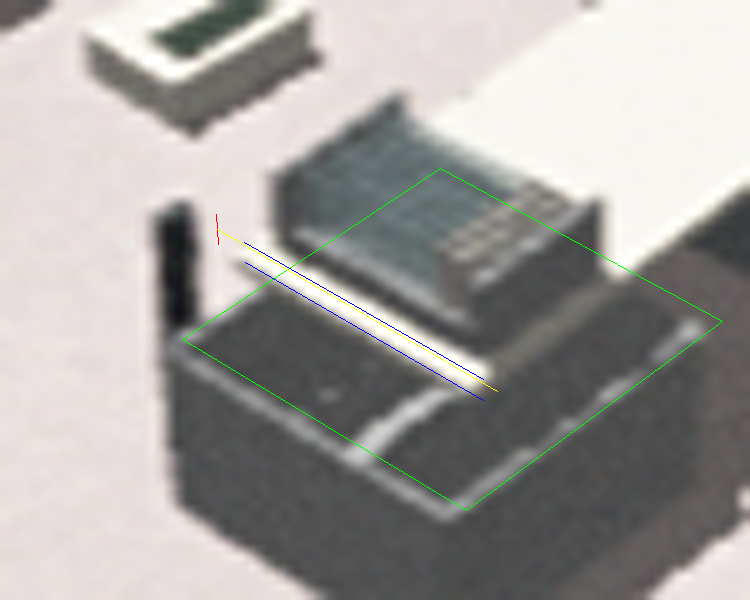

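```bash
python3 - <<'E'
import cv2
i=cv2.imread("pics/c18.png");cv2.imwrite("pics/c18c.png",cv2.resize(i[200:260,245:315],None,fx=10,fy=10,interpolation=cv2.INTER_CUBIC))
i=cv2.imread("pics/s14.png");cv2.imwrite("pics/s14c.png",cv2.resize(i[185:250,245:315],None,fx=9,fy=9,interpolation=cv2.INTER_CUBIC))
E
```

```text
(no output)
```

View pics/c18c.png

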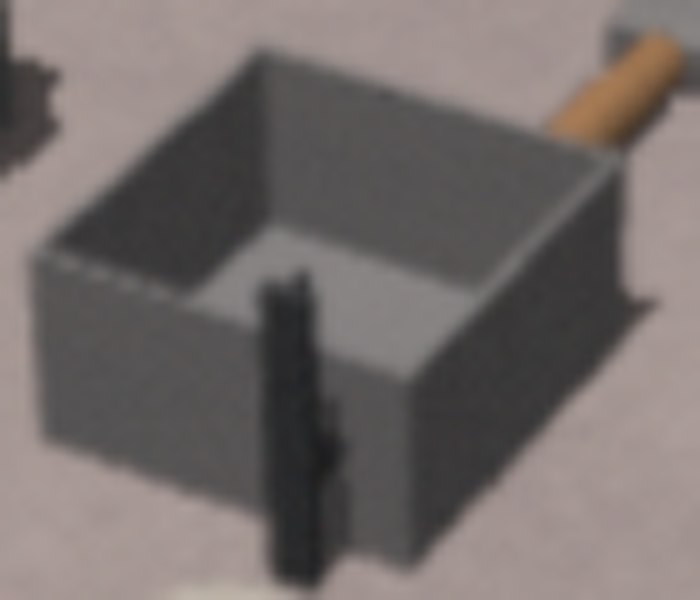

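View pics/s14c.png

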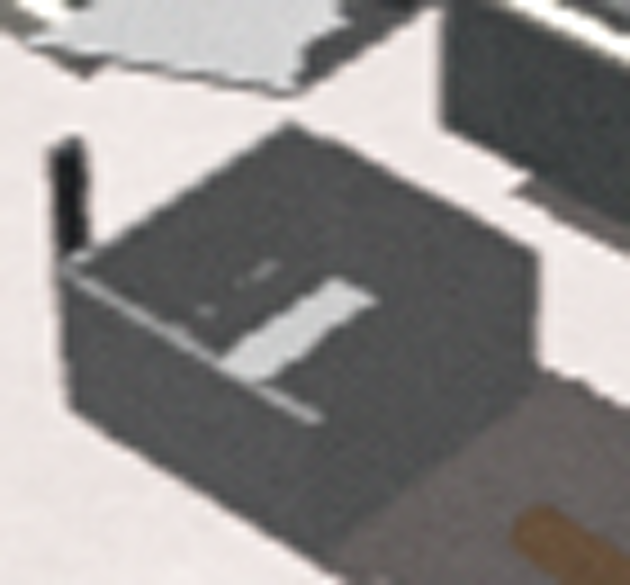

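```bash
python3 - <<'E'
from h import *
cs=camera("scene");cd=camera("side");u=np.array([.0807,.9967]);v=np.array([.9967,-.0807])
def pr(c,lab,crop,k,o,z):
    p=(np.array(crop)+.5)/k-.5+o; q=atz(c,p,z)[:2]; print(lab,p.round(1),q.round(4),"s",round(q@u,4),"t",round(q@v,4)); return q
Q=[pr(cs,"scene rim",x,10,[245,200],.065) for x in [(262,45),(33,255),(412,380),(622,155)]]
m=np.mean(Q,0);print("centre s",m@u,"t",m@v,"ptr s",m@u+.035)
pr(cs,"blade tip",(303,270),10,[245,200],.096)
Q=[pr(cd,"side rim",x,9,[245,185],.065) for x in [(290,122),(65,270),(538,258)]]
m=(Q[1]+Q[2])/2;print("centre s",m@u,"t",m@v,"ptr s",m@u+.035)
pr(cs,"board bottom corner",(315,378),10,[245,190],.085)
pr(cs,"board bottom far",(500,205),10,[245,190],.085)
pr(cd,"board bot",(232,265),10,[235,180],.085)
pr(cd,"board bot",(470,390),10,[235,180],.085)
E
```

```text
scene rim [270.8 204. ] [0.4935 0.0496] s 0.0893 t 0.4879
scene rim [247.8 225. ] [0.6131 0.0417] s 0.091 t 0.6077
scene rim [285.8 237.6] [0.6206 0.1597] s 0.2093 t 0.6057
scene rim [306.8 215. ] [0.5015 0.1667] s 0.2066 t 0.4864
centre s 0.14904576711386183 t 0.5469162397370813 ptr s 0.18404576711386184
blade tip [274.8 226.6] [0.627  0.1319] s 0.182 t 0.6143
side rim [276.8 198.1] [0.6079 0.0425] s 0.0915 t 0.6025
side rim [251.8 214.6] [0.6175 0.157 ] s 0.2063 t 0.6028
side rim [304.3 213.2] [0.4911 0.0521] s 0.0916 t 0.4852
centre s 0.14891867992803934 t 0.5440209323165732 ptr s 0.18391867992803934
board bottom corner [276.  227.4] [0.6152 0.1291] s 0.1783 t 0.6028
board bottom far [294.6 210. ] [0.5204 0.1381] s 0.1796 t 0.5075
board bot [257.8 206. ] [0.6134 0.1318] s 0.1809 t 0.6007
board bot [281.6 218.6] [0.5174 0.1349] s 0.1762 t 0.5048
```

```bash
python3 -m creep '[-2,0,0.5,0,-1.5,0,0.5,0,0,0,0,0]'; python3 - <<'E'
from h import *
o=get_obs()
print(o["wrist_force"],o["ft_torque"],R.from_quat(o["tool_rot"]).as_matrix().round(3).tolist())
for n,(x0,y0) in (("scene",(180,160)),("side",(230,160))):
    c=camera(n);cv2.imwrite(f"pics/{n}30.png",cv2.resize(c["img"][y0:y0+95,x0:x0+130],None,fx=6,fy=6,interpolation=cv2.INTER_CUBIC));cv2.imwrite(f"pics/{n}30f.png",c["img"])
E
```

```text
time_s: 25.3
position: [0.5473, -0.1362, 0.1294]
tool_rot: [-0.678, 0.734, 0.017, -0.037]
wrist_force: [-0.7, 0.3, 6.4]
finger_gap: 0.175
[-0.74231577  0.28020218  6.44363124] [0.14360176 0.47270072 0.12493173] [[-0.079, -0.994, -0.077], [-0.996, 0.081, -0.024], [0.03, 0.075, -0.997]]
```

View pics/scene30.png

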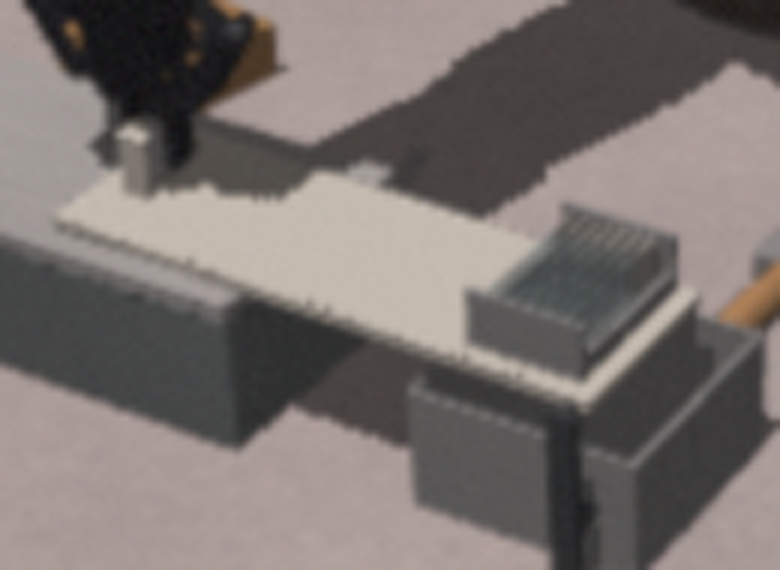

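View pics/side30.png

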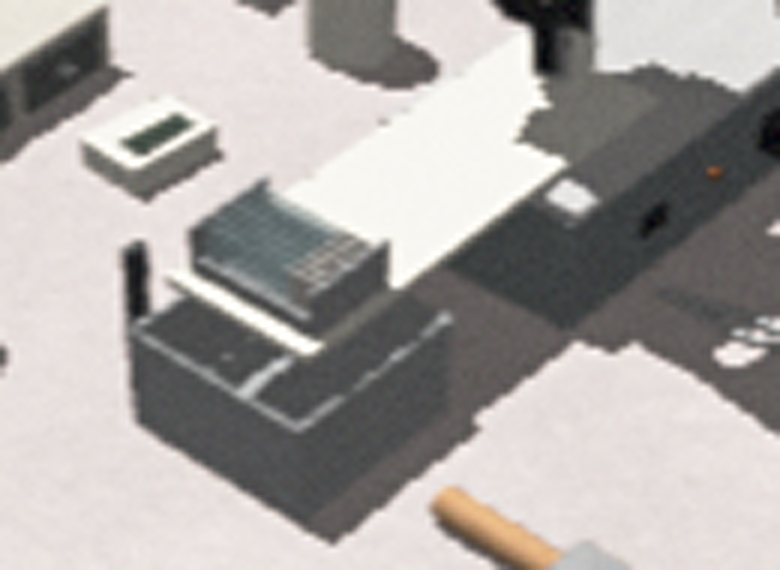

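View pics/scene30f.png

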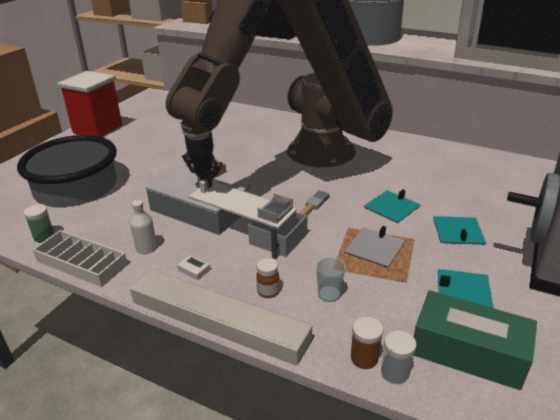

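```bash
python3 - <<'E'
from cell import *
print(close_job()); print(get_obs()["position"],get_obs()["time_s"])
E
```

```text
the job is handed in; nothing more can be done
None
the job is handed in; nothing more can be done
```

I took the lid off the tub, set it flat on the cork mat and slid the board out to the pointer. I handed the job in at about 25 s with the gripper still holding the board.

**Lid:**
- My first two lifts raised the lid level instead of tipping it, by up to about 20 mm. I lowered it again each time.
- On a third try the tab slipped out of a light grip, and the lid dropped back onto the tub.
- On the last try I pushed the tab towards the opposite rim. That tipped the lid about 13° with the far edge still on the rim.
- I then lifted it off and pressed it flat on the mat before letting go. The pictures show it flat and well within the mat.

**Board:**
- I gripped the block with 60 N and slid the board about 173 mm in small steps.
- My last estimate puts the board's end at 183.3 mm along the slide direction, worked out from the arm's position.
- The pointer came out at 182 to 184 mm: the blade tip seen by the scene camera gave 182, and the tub's rim gave 184. The trained network's reading was lower, at about 179 mm.
- The last pictures show the board level, resting on the warmer's edge and clear of the tub, with the rack still standing. Nothing else appeared to have moved.

**Caveats:**
- The tool had drifted about 4° off vertical sideways. It pitched only about 0.4° while I was sliding the board.
- The last measured wrist force was about 6 N.
- The hand-in reported no verdict, and I could not check the second after it.

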